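# Hang the service bracket and seat the airspeed indicator on it

## Task

Hang the yellow service bracket on the slotted post: hook its four claws into the top two rows of slots and press it down until it is fully home and the brass snap button springs out above it. Then take the black airspeed indicator off its mat, turn it until the four holes in its flange line up with the four pins of the bracket's sloping seat, and slide it gently down, face first, until the flange lies flush on the seat; let go of everything and leave the other things on the bench where they are.

Things in the scene. Friction and masses are not known exactly. Their poses are not given: they have to be found in the camera images.
- post: fixed slotted post: blue steel channel 60 mm wide, 40 deep, 214 high on a 120 x 120 x 10 mm base. Origin: bench level under its middle; z up. Its 4 mm front wall (hollow behind) has its outer face at x = -20 mm, looking to the post's -x. Two columns of slots at y = -14 and +14 mm, four rows 50 mm apart, slots 10 mm wide, 28 high; the top two rows' lower edges are 114 and 164 mm above the bench
- post_seat (a point): point on the post's front face, on its centre line, 100 mm above the bench, axes as the post's: heel lies here when the bracket is locked (axes parallel, but for a sag of some 1.6 degrees). To hook it, hold the bracket square to the post 10 to 20 mm (best 15) higher, push it along +x until the heel meets the wall, then press down (10 N is ample) until the tangs rest on the slots' edges
- snap (a joint): round-nosed brass snap button, 10 mm across, in the post's front wall on the centre line, 186.5 mm above the bench: 0 = fully out (5.5 mm proud), grows in metres as it is pushed in against a spring (3.6 N, 5.3 N when flush). The heel plate pushes it in during hooking; when the bracket is fully down it springs out just above the heel's top edge and locks it
- bracket: loose service bracket, about 0.4 kg, standing on the underside of its arm. Origin: on that underside (z = 0), below the place to grip; z up, +x towards the claws. Yellow arm 24 mm wide (y), 50 high, x = -40 to +60 mm. Steel heel plate 52 mm wide, z = 0 to 80, rear face at x = +68 mm. At the other end, x = -40 to -124 mm, a sloping aluminium seat plate, its pins up to z = 72 mm
- heel (a point): foot of the heel plate's rear face, at bracket x = 68, y = 0, z = 0 mm; axes as the bracket's. Four claws stick 12 mm out of this face at y = -14 and +14 mm, each 6 mm thick: a tang 8 mm high, its underside at z = 14 mm (lower pair) or 64 mm (upper pair), and beyond a gap of 5.5 mm a tooth hanging 10 mm below the tang
- seat (a point): centre of the bracket's seat (bracket x = -82, y = 0, z = 40 mm) in the plane of the plate's upper face; x as the bracket's, z the plate's normal, leaning 30 degrees from the bracket's z towards its +y. Plate 84 x 84 x 6 mm with a 57 mm round opening and four round-tipped pins, 5 mm across, 12 mm high, at x, y = +-25 mm
- asi: loose matte black airspeed indicator, about 0.3 kg, face down on a mat. Origin: centre of its face end; z towards its back (up as it stands). Bezel 52 mm across, z = 0 to 6 mm; flange 72 x 72 mm, z = 6 to 11 mm, four 8 mm holes at x, y = +-25 mm; round case to grip, 56 mm across, z = 11 to 71 mm; two brass ports on the back up to z = 81 mm. Fits the seat in any quarter turn
- flange (a point): centre of the underside of the airspeed indicator's flange (z = 6 mm on the indicator), axes as the indicator's; it lies on seat when the indicator is seated, with the z axes parallel
- mat: thin blue rubber mat 100 x 100 x 4 mm fixed to the bench, under the indicator; origin at the centre of its underside
- union: brass union fitting 46 mm long, 26 mm thick, lying on the bench; leave alone
- jar: small clear jar with metal lid, 48 mm across, 55 mm high; leave alone
- driver: screwdriver lying on the bench; leave alone
- tray: grey divided parts tray 110 x 160 x 30 mm; leave alone
- oil_gauge: small round gauge, dial up, 66 mm across, 51 mm high; leave alone
- cap: red plastic blanking cap, 32 mm across, 22 mm high; leave alone
- tin: green round tin, 60 mm across, 28 mm high; leave alone

How it is judged:
On the way, in this order (a step that is already met when the one before it is completed fails the run):
1. the bracket is locked on the post: heel home in the top two rows, snap button sprung out over it, the indicator still on its mat (distance between heel and post_seat below 0.005 m and angle between the x axis of bracket and the x axis of post, either way round below 0.06 rad and angle between bracket's own z axis and vertical below 0.06 rad and value of joint snap below 0.0015 m and distance of asi from where it was at the start of the episode below 0.02 m), for 0.2 s.
2. the airspeed indicator is lifted off its mat (z of asi in the frame of mat above 0.04 m), for 0.1 s.
At the end, for the whole second after the job is handed in: Bracket in the top two rows (heel point within 5 mm, square and upright within 0.06 rad), snap button in by under 1.5 mm; indicator face down on the seat (flange centre within 4 mm, parallel within 0.06 rad, square within 0.15 rad), pins through its holes; both released and still (distance between heel and post_seat below 0.005 m and angle between the x axis of bracket and the x axis of post, either way round below 0.06 rad and angle between bracket's own z axis and vertical below 0.06 rad and value of joint snap below 0.0015 m and distance between flange and seat below 0.004 m and angle between the z axis of asi and the z axis of seat, either way round below 0.06 rad and angle between asi's own z axis and vertical below 0.8 rad and (angle between the x axis of asi and the x axis of seat, either way round below 0.15 rad or angle between the y axis of asi and the x axis of seat, either way round below 0.15 rad) and linear speed of each of asi, bracket below 0.02 m/s); the robot touches nothing.
It fails at once if another thing on the bench is moved by more than 20 mm (distance of any of union, jar, driver, tray, oil_gauge, cap, tin from where it was at the start of the episode above 0.02 m).
It fails at once if the airspeed indicator is knocked over (tipped more than 70 degrees) (angle between asi's own z axis and vertical above 1.22 rad).
It fails at once if the airspeed indicator is forced or dropped onto the bracket or the bench (more than 60 N) (contact force between asi and bracket above 60 N or contact force between asi and mat above 60 N).
It also fails if it takes over 62 s, if anything falls off the work surface, if the arm or the gripper's body presses on something with over 40 N, if the wrist force passes 120 N, or if a joint passes its speed limit or range.

## Robot

A 6-joint arm with a two-finger parallel gripper is mounted at the origin on the work surface. World frame = base frame: x ahead of the robot, y to its left, z up, the work surface at z = 0. Lengths are in m, angles in rad, forces in N, time in s.
With the tool pointing down it reaches from about 0.3 to 0.75 m from the base axis. Payload 8.5 kg.
Tool frame: the origin (TCP) lies between the finger pads; the fingertips stand 19 mm ahead of it and the grasp point (between the pads) is the TCP; z points along the fingers, y is the direction in which the jaws open and shut (so a half turn about z gives the same grasp; the last joint's range is limited). The gripper opens to 85 mm and grips with 20 to 120 N. Pads are 22 mm wide; open, the fingers measure 114 mm over their backs; the gripper's body (76 mm by 85 mm) begins 54 mm behind the grasp point. The pads swing forward as they close: fully open they stand 13 mm farther back than shut.
Start: joints at [-1.438, 0.381, 1.297, -0, 1.464, -0.215], TCP at [0.187, -0.517, 0.25] pointing down, gripper open.
Joint ranges: [-3.11, 3.11], [-0.89, 2.33], [0.22, 2.48], [-1.42, 4.56], [0.17, 2.85], [-2.88, 2.88]. Speed limits (rad/s): [2.39, 2.39, 3.14, 3.14, 3.14, 3.14].

## Interface

Orientations are given as a unit quaternion [x, y, z, w].
In Python, from rig import get_state, cams, ctrl, silhouettes, landmark_of gives the robot as it stands.
- The arm moves only by the shell command python3 -m pendant 'ROWS'. ROWS is JSON, a list of rows, each a list of 3 entries, a list of its own where there are three numbers: the finger opening in cm, from 0 to 8.54, then the shift along the world's x, y, z in cm, then the turn about the world's z in degrees. A call has 1 to 8 rows; each row is the pose to reach, as a shift and turn from the pose measured when the call began; what a row does not reach only later rows make up. A row lasts 1/10 s, in which the tool goes at most 50 mm and 8.59 degrees, less where a joint would pass 70% of its speed; a pose out of reach is approached as far as the arm can. A call with a gripper value outside its range is refused whole. The fingers move at their own pace and stop on an object; the grip force is fixed at half the most. Time passes only in rows, so rows that repeat a pose let the fingers close. It gives the time, the measured TCP pose, the force and the opening at its end, in the units of the state.
- get_state(): the state, without advancing time (a new reading comes with each control period).
- cams.grab_frame(name): name is "side" or "top" or "wrist"; returns (picture, depth): 384x512x3 uint8, red, green, blue; 384x512 float32, m along the optical axis (not along the pixel's ray), 0 where there is no reading.
- cams.get_calibration(name): a dict with "mtx" (3x3 intrinsics, pixels), "rvec" (rotation vector, rad) and "tvec" (3), from world to camera coordinates, as OpenCV has them. Camera axes: x right, y down, z forward; pixel columns grow to the right and rows downward; lengths in m; the calibration is good to about 2 mm. The wrist camera is an equidistant fisheye: a pixel r from the principal point sees the ray r / f radians off the axis. A picture is of the moment at which its call begins: read the wrist's pose just before it. get_calibration takes no time and is no camera call; for the wrist camera it gives the pose at the moment of the call.
- ctrl.hand_in(): hands the job in, once; it reports no verdict.
Trained networks look in the newest picture that a camera, given by its name, has taken for a name from the list of things; names that differ only in an ending like _2 or _b are one class to them, and where a whole thing is asked for, a point or a joint stands for the part that bears it (a point fixed in the world has none). Each returns a list of dicts, best first, with "confidence" (0 to 1); they miss things now and then, are a little off and sometimes report something else, mostly with a low value. They report only what shows in the picture. A call takes as long as a camera call.
- silhouettes(camera, name): "pixels" (384x512 bool, what is visible of it).
- landmark_of(camera, name): "point" ([x, y, z] in m, in the coordinates of the camera as it stood for that picture, good to about 4 mm: a listed point, or the origin of a listed thing).
The state is a dict: "clock": time; "joint_positions": joint angles; "joint_velocities": joint speeds; "joint_efforts": joint torques, N m; "eef_pos": TCP position; "eef_rot": TCP orientation; "wrist_force": force on the tool from outside, world axes, zero at the start; "ft_torque": the same for the moment, N m; "grip_width": opening from 0.0 (shut) to 1.0 (fully open).
Only numpy, scipy, OpenCV 4.12 (cv2) and the standard library are available. Lean on these libraries where they do the work, as an engineer would, in place of code of your own. Each camera call takes 0.05 s, during which the arm holds its last target.

## Working session

There is one attempt and no reset: what is moved stays moved. The work goes in short steps, Python scripts to look and compute and a shell command to move; the robot and the scene stay as the last step left them, time stands still between calls to the robot, and variables do not carry over. Pictures are saved under pics/ and viewed, and the job is handed in when it is done.

```bash
ls; mkdir -p pics; cat > h.py <<'E'
import numpy as np,cv2
from rig import get_state,cams,ctrl,silhouettes,landmark_of
def cal(n):
    c=cams.get_calibration(n);R=cv2.Rodrigues(np.array(c["rvec"],float))[0]
    return np.array(c["mtx"],float),R,np.array(c["tvec"],float).ravel()
def toW(n,p,c=None):
    K,R,t=c or cal(n); return (np.atleast_2d(p)-t)@R
def cloud(n,depth,mask,c=None):
    K,R,t=c or cal(n); v,u=np.nonzero(mask&(depth>0)); d=depth[v,u]
    if n=="wrist":
        x=(u-K[0,2])/K[0,0];y=(v-K[1,2])/K[1,1];r=np.hypot(x,y)+1e-12
        s=np.tan(r)/r; P=np.c_[x*s*d,y*s*d,d]
    else: P=np.c_[(u-K[0,2])/K[0,0]*d,(v-K[1,2])/K[1,1]*d,d]
    return (P-t)@R
def proj(n,X,c=None):
    K,R,t=c or cal(n); P=np.atleast_2d(X)@R.T+t
    if n=="wrist":
        rr=np.hypot(P[:,0],P[:,1]);th=np.arctan2(rr,P[:,2]);a=P[:,:2]/np.maximum(rr,1e-9)[:,None]*th[:,None]
    else: a=P[:,:2]/P[:,2:]
    return a*[K[0,0],K[1,1]]+[K[0,2],K[1,2]]
def save(f,p): cv2.imwrite("pics/"+f,p[:,:,::-1])
E
python3 - <<'E'
from h import *
np.set_printoptions(precision=4,suppress=True)
for n in ["top","side"]:
    p,d=cams.grab_frame(n); save(n+"0.png",p); np.save(n+"0d.npy",d); np.save(n+"0p.npy",p)
    for o in ["post","post_seat","bracket","heel","seat","asi","flange","mat","snap"]:
        try: print(n,o,[(round(r["confidence"],2),toW(n,r["point"])[0]) for r in landmark_of(n,o)][:2])
        except Exception as e: print(n,o,e)
s=get_state();print(s["clock"],s["eef_pos"],s["eef_rot"],s["wrist_force"])
E
```

```text
pics
top post [(0.8, array([ 0.5688,  0.2954, -0.    ]))]
top post_seat [(0.89, array([0.5709, 0.2763, 0.1018]))]
top bracket [(0.82, array([ 0.6255, -0.0735,  0.0018]))]
top heel [(0.87, array([ 0.619 , -0.0092, -0.0016])), (0.17, array([ 0.7689,  0.0932, -0.    ]))]
top seat [(0.7, array([ 0.6302, -0.1591,  0.0448]))]
top asi [(0.77, array([ 0.4528, -0.2432,  0.0052]))]
top flange [(0.66, array([ 0.4448, -0.2427,  0.0103]))]
top mat []
top snap it knows: asi, bracket, cap, driver, flange, heel, jar, mat, oil_gauge, post, post_seat, seat, tin, tray, union
side post [(0.76, array([ 0.5716,  0.3017, -0.0021])), (0.63, array([ 0.4484,  0.1434, -0.0009]))]
side post_seat [(0.79, array([0.5717, 0.2787, 0.0997]))]
side bracket [(0.6, array([ 0.6211, -0.0752,  0.0008]))]
side heel [(0.62, array([ 0.6185, -0.0062,  0.0004]))]
side seat [(0.94, array([ 0.6305, -0.1533,  0.0406]))]
side asi [(0.6, array([ 0.4454, -0.2385,  0.0003]))]
side flange [(0.69, array([ 0.445 , -0.2426,  0.0089]))]
side mat [(0.71, array([ 0.4476, -0.2438,  0.0022])), (0.41, array([ 0.7478, -0.2819,  0.0016]))]
side snap it knows: asi, bracket, cap, driver, flange, heel, jar, mat, oil_gauge, post, post_seat, seat, tin, tray, union
0.9 [ 0.1875 -0.517   0.2503] [ 0.9849  0.173  -0.      0.    ] [-0.1928 -0.5287 -0.6166]
```

View pics/top0.png

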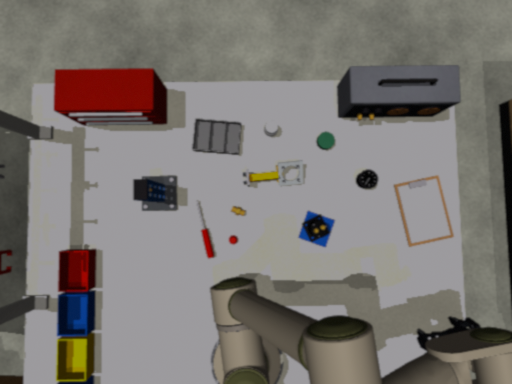

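View pics/side0.png

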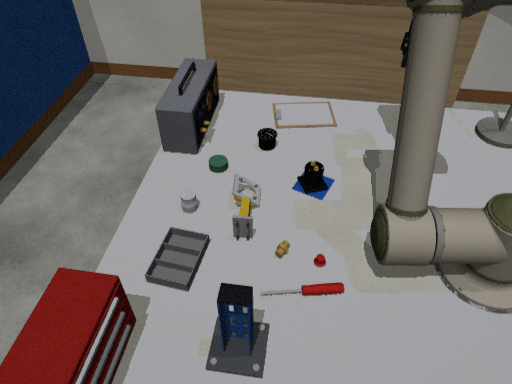

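```bash
python3 -m pendant '[[8.5,[5,3,2],9],[8.5,[10,7,4],18],[8.5,[14,11,5],27],[8.5,[18,15,5],35],[8.5,[22,19,5],43],[8.5,[26,23,5],51],[8.5,[30,27,5],59],[8.5,[34,31,5],65]]'; python3 -m pendant '[[8.5,[4,4,0],5],[8.5,[8,8,0],5],[8.5,[9,10,0],5],[8.5,[9,11,0],5],[8.5,[9,11,0],5],[8.5,[9,11,0],5]]'
python3 - <<'E'
from h import *
s=get_state();print(s["clock"],s["eef_pos"],s["eef_rot"],s["joint_positions"])
p,d=cams.grab_frame("wrist");save("w1.png",p);np.savez("w1.npz",p=p,d=d,c=np.array(cal("wrist"),dtype=object))
E
```

```text
clock: 1.7
eef_pos: [0.4806, -0.2533, 0.3003]
eef_rot: [0.736, 0.677, 0.0, 0.0]
wrist_force: [0.1, -1.2, -0.3]
grip_width: 0.995
clock: 2.3
eef_pos: [0.5701, -0.1441, 0.3004]
eef_rot: [0.706, 0.708, -0.0, 0.0]
wrist_force: [0.8, -0.4, 0.5]
grip_width: 0.995
2.3 [ 0.57005433 -0.14412543  0.30040653] [ 7.05926151e-01  7.08285347e-01 -1.33154770e-04  3.44666862e-04] [-4.48627416e-01  4.21164793e-01  1.08844996e+00 -4.79074838e-04
  1.63141448e+00 -4.51992981e-01]Traceback (most recent call last):
  File "<stdin>", line 3, in <module>
ValueError: could not broadcast input array from shape (3,3) into shape (3,)
```

```bash
cat >> h.py <<'E'
import pickle
def shot(n,tag):
    c=cal(n);p,d=cams.grab_frame(n);save(tag+".png",p);pickle.dump((p,d,c),open(tag+".pkl","wb"));return p,d,c
E
python3 - <<'E'
from h import *
np.set_printoptions(precision=4,suppress=True)
p,d,c=shot("wrist","w2")
n="wrist"
print(c[0],d.min(),d.max())
for o in ["bracket","heel","seat","asi","flange","post_seat"]:
    r=landmark_of(n,o); print(o,[(round(q["confidence"],2),toW(n,q["point"],c)[0]) for q in r])
    if o in("bracket","asi"):
        for q in silhouettes(n,o)[:1]:
            P=cloud(n,d,q["pixels"],c);print(len(P),P.min(0),P.max(0),np.percentile(P,[5,50,95],axis=0)); np.save(o+"_m.npy",q["pixels"])
E
```

```text
[[297.3186   0.     256.7952]
 [  0.     297.3186 194.1356]
 [  0.       0.       1.    ]] 0.0 1.4430261
bracket [(0.93, array([ 0.6214, -0.0707,  0.0017]))]
5113 [ 0.5888 -0.2132 -0.0018] [0.6843 0.0135 0.0826] [[ 0.5966 -0.1919  0.0066]
 [ 0.6219 -0.113   0.0498]
 [ 0.6631 -0.0104  0.0795]]
heel [(0.89, array([ 0.6175, -0.0031, -0.0023]))]
seat []
asi [(0.86, array([ 0.4427, -0.2399,  0.0042]))]
2067 [ 0.3985 -0.2712  0.0028] [ 0.4913 -0.1947  0.0868] [[ 0.4174 -0.257   0.0141]
 [ 0.4579 -0.2254  0.0478]
 [ 0.4787 -0.2074  0.0767]]
flange []
post_seat []
```

View pics/w2.png

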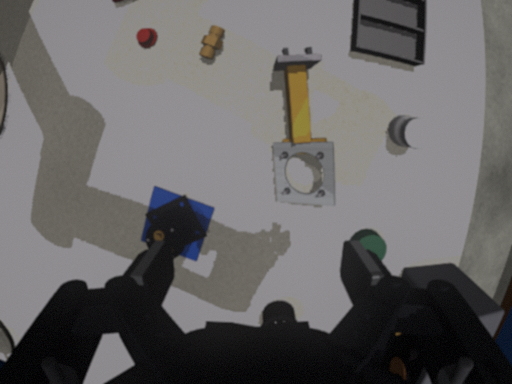

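```bash
python3 - <<'E'
from h import *
np.set_printoptions(precision=4,suppress=True)
p,d,c=pickle.load(open("w2.pkl","rb"))
m=np.load("bracket_m.npy"); P=cloud("wrist",d,m,c)
col=p[m&(d>0)].astype(int)
yel=(col[:,0]-col[:,2]>60)
A=P[yel&(abs(P[:,2]-.05)<.006)]
print("arm top",len(A),cv2.minAreaRect(A[:,:2].astype(np.float32)),np.median(A[:,2]))
A2=A[(A[:,1]>-.1)&(A[:,1]<-.02)]
# centre line by bins
for y in np.arange(-.12,.0,.01):
    q=A[(abs(A[:,1]-y)<.005)]
    if len(q)>8: print(round(y,3),len(q),q[:,0].min(),q[:,0].max(),(q[:,0].min()+q[:,0].max())/2)
H=P[(P[:,2]>.074)&(P[:,1]>-.03)];print("heel top",len(H),cv2.minAreaRect(H[:,:2].astype(np.float32)),np.median(H[:,2]))
S=P[~yel&(P[:,1]<-.115)]
# plane ransac simple
best=0
rng=np.random.default_rng(0)
for _ in range(500):
    a=S[rng.choice(len(S),3,False)];nn=np.cross(a[1]-a[0],a[2]-a[0]);nn/=np.linalg.norm(nn)+1e-12
    k=abs((S-a[0])@nn)<.0025
    if k.sum()>best:best=k.sum();K=k
Q=S[K];ce=Q.mean(0);n=np.linalg.svd(Q-ce,full_matrices=False)[2][2];print(best,len(S),ce,n*np.sign(n[2]),Q.min(0),Q.max(0))
E
```

```text
arm top 1258 ((0.630399763584137, -0.06684918701648712), (0.04019312933087349, 0.09034813940525055), 6.4562087059021) 0.050332745579403614
-0.11 120 0.6148548081735401 0.6554483850856935 0.6351515966296168
-0.1 138 0.6136266205329245 0.6366774014526005 0.6251520109927625
-0.09 140 0.6132463048380155 0.6351282473598335 0.6241872760989244
-0.08 141 0.6118751075589288 0.6348778761075154 0.6233764918332221
-0.07 136 0.6118227044238945 0.6322254902291099 0.6220240973265022
-0.06 142 0.6102777583122629 0.6319843783146067 0.6211310683134348
-0.05 140 0.6091447016363518 0.6319903970705726 0.6205675493534621
-0.04 142 0.6089318445214015 0.6304725265027733 0.6197021855120874
-0.03 141 0.6076618087596548 0.630685600741347 0.6191737047505009
-0.02 18 0.6190182726266492 0.6291187552520043 0.6240685139393267
heel top 326 ((0.6168971061706543, -0.009713106788694859), (0.05054578557610512, 0.010349985212087631), 4.626561164855957) 0.08035426727267321
2180 2484 [ 0.6316 -0.1557  0.0409] [-0.4959 -0.0423  0.8674] [ 0.5914 -0.2005  0.0182] [ 0.6704 -0.115   0.0627]
```

```bash
python3 -m pendant '[[8.5,[0,5,-1],0],[8.5,[0,10,-2],0],[8.5,[0,15,-3],0],[8.5,[0,20,-4],0],[8.5,[0,22,-4],0],[8.5,[0,22,-4],0]]'
python3 - <<'E'
from h import *
np.set_printoptions(precision=4,suppress=True)
p,d,c=shot("wrist","w3")
n="wrist"
for o in ["post","post_seat"]:
    r=landmark_of(n,o); print(o,[(round(q["confidence"],2),toW(n,q["point"],c)[0]) for q in r])
q=silhouettes(n,"post")[0];m=q["pixels"];np.save("post_m.npy",m)
P=cloud(n,d,m,c);print(len(P),P.min(0),P.max(0))
T=P[P[:,2]>.205];print("top",len(T),cv2.minAreaRect(T[:,:2].astype(np.float32)))
F=P[(P[:,2]>.03)&(P[:,2]<.2)]
B=P[(P[:,2]<.02)];print("base",len(B),cv2.minAreaRect(B[:,:2].astype(np.float32)))
best=0
rng=np.random.default_rng(0)
for _ in range(500):
    a=F[rng.choice(len(F),3,False)];nn=np.cross(a[1]-a[0],a[2]-a[0]);nn/=np.linalg.norm(nn)+1e-12
    k=abs((F-a[0])@nn)<.0015
    if k.sum()>best:best=k.sum();K=k
Q=F[K];ce=Q.mean(0);nv=np.linalg.svd(Q-ce,full_matrices=False)[2][2];print(best,len(F),ce,nv,Q.min(0),Q.max(0))
E
```

```text
clock: 3.4
eef_pos: [0.57, 0.0794, 0.2601]
eef_rot: [0.704, 0.71, 0.0, -0.0]
wrist_force: [-0.2, -0.9, 0.2]
grip_width: 0.997
post [(0.59, array([0.5722, 0.2927, 0.0026]))]
post_seat []
4276 [0.5122 0.2352 0.0015] [0.6325 0.2997 0.0641]
top 0 ((0.0, 0.0), (0.0, 0.0), 0.0)
base 3736 ((0.5724008083343506, 0.2672823667526245), (0.12017198652029037, 0.06370215862989426), 0.5190892815589905)
450 451 [0.5723 0.2765 0.049 ] [ 0.0157 -0.9999  0.0001] [0.542  0.2751 0.03  ] [0.6027 0.2779 0.0641]
```

View pics/w3.png

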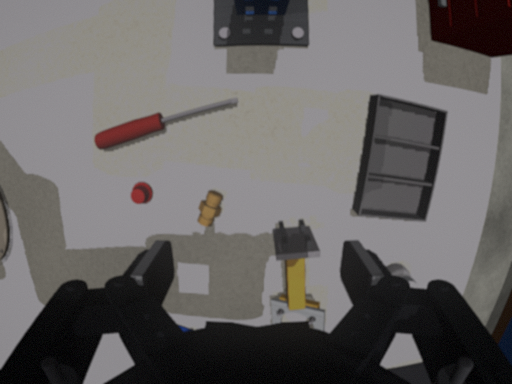

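```bash
python3 -m pendant '[[8.5,[2,-4,-2],4.4],[8.5,[4,-8,-4],4.4],[8.5,[5.2,-12,-7],4.4],[8.5,[5.2,-15.3,-11],4.4],[8.5,[5.2,-15.3,-14],4.4],[8.5,[5.2,-15.3,-16],4.4],[8.5,[5.2,-15.3,-16],4.4]]'
python3 - <<'E'
from h import *
p,d,c=shot("wrist","w4");print(get_state()["eef_pos"])
E
```

```text
clock: 4.3
eef_pos: [0.6212, -0.0791, 0.0976]
eef_rot: [0.679, 0.734, -0.001, -0.002]
wrist_force: [-0.3, -0.7, 0.0]
grip_width: 0.996
[ 0.62226718 -0.07887778  0.09982591]
```

View pics/w4.png

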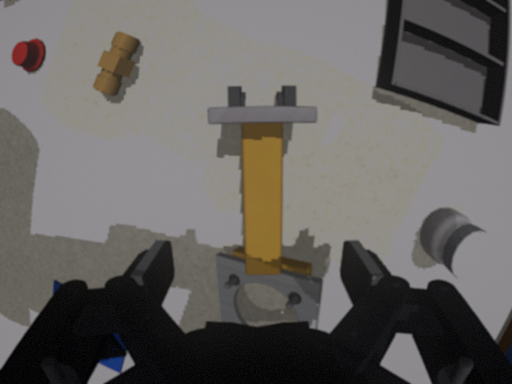

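```bash
python3 - <<'E'
from h import *
np.set_printoptions(precision=4,suppress=True)
p,d,c=pickle.load(open("w4.pkl","rb"))
P=cloud("wrist",d,np.ones(d.shape,bool),c);col=p[d>0].astype(int)
k=(col[:,0]-col[:,2]>60)&(abs(P[:,2]-.05)<.006)&(abs(P[:,0]-.62)<.05)
A=P[k]
for y in np.arange(-.12,.0,.01):
    q=A[(abs(A[:,1]-y)<.005)]
    if len(q)>8: print(round(y,3),len(q),q[:,0].min(),q[:,0].max(),(q[:,0].min()+q[:,0].max())/2)
H=P[(P[:,2]>.074)&(abs(P[:,1]+.01)<.02)&(abs(P[:,0]-.62)<.04)];print("heel top",len(H),cv2.minAreaRect(H[:,:2].astype(np.float32)),np.median(H[:,2]))
s=get_state();print(s["eef_pos"],s["eef_rot"],proj("wrist",[s["eef_pos"],[.6224,-.0734,.05]],c))
E
```

```text
-0.11 264 0.6159574126530017 0.6369582300019805 0.6264578213274912
-0.1 388 0.6140102737504971 0.6370569765246423 0.6255336251375697
-0.09 511 0.6134492699735009 0.6366498131391158 0.6250495415563084
-0.08 527 0.6127476220610246 0.6354726060909731 0.6241101140759988
-0.07 568 0.6114993386691474 0.6344434814910831 0.6229714100801153
-0.06 601 0.6108632614574685 0.6339280955061366 0.6223956784818026
-0.05 639 0.6095599230398845 0.6331225481608109 0.6213412356003477
-0.04 646 0.6088524020002687 0.6320586563869671 0.6204555291936179
-0.03 659 0.608246144993783 0.6311392836877522 0.6196927143407676
-0.02 70 0.6180223425544186 0.6302922585623184 0.6241573005583685
heel top 1792 ((0.6170546412467957, -0.005305374041199684), (0.05214270204305649, 0.017983857542276382), 5.7596259117126465) 0.08030010741177655
[ 0.6223 -0.0789  0.0998] [ 0.6792  0.734  -0.0004 -0.0004] [[260.4036 266.5157]
 [260.8078 218.4493]]
```

```bash
python3 -m pendant '[[8.5,[0.1,0.5,-2],0.4],[8.5,[0.1,0.5,-5],0.4],[8.5,[0.1,0.5,-6.8],0.4],[8.5,[0.1,0.5,-6.8],0.4],[2,[0.1,0.5,-6.8],0.4],[1.5,[0.1,0.5,-6.8],0.4],[1.5,[0.1,0.5,-6.8],0.4],[1.5,[0.1,0.5,-6.8],0.4]]';python3 -m pendant '[[1.5,[0,0,0],0],[1.5,[0,0,0],0],[1.5,[0,0,0],0],[1.5,[0,0,0],0]]'
```

```text
clock: 5.15
eef_pos: [0.6236, -0.074, 0.0328]
eef_rot: [0.677, 0.736, -0.0, 0.0]
wrist_force: [-0.5, 0.2, -0.2]
grip_width: 0.319
clock: 5.55
eef_pos: [0.6235, -0.0739, 0.0329]
eef_rot: [0.677, 0.736, -0.0, 0.0]
wrist_force: [-0.2, 0.2, 1.0]
grip_width: 0.275
```

```bash
python3 -m pendant '[[1.5,[0,0,2],0],[1.5,[0,0,6],0],[1.5,[-1,1,10],0],[1.5,[-2,5,11.5],-1],[1.5,[-3,9.5,11.5],-2],[1.5,[-4,14,11.5],-3],[1.5,[-5,18,11.5],-3.7],[1.5,[-5,20,11.5],-3.7]]';python3 -m pendant '[[1.5,[0,2,0],0],[1.5,[0,3.5,0],0],[1.5,[0,3.5,0],0],[1.5,[0,3.5,0],0]]'
cat > rel.py <<'E'
from h import *
import sys
np.set_printoptions(precision=4,suppress=True)
p,d,c=shot("wrist",sys.argv[1])
s=get_state();print(s["eef_pos"],s["eef_rot"],s["wrist_force"],s["grip_width"])
P=cloud("wrist",d,np.ones(d.shape,bool),c)
np.save("P.npy",P)
for a,b in[(.11,.13),(.155,.175),(.18,.2),(.2,.22)]:
    k=(P[:,2]>a)&(P[:,2]<b)&(abs(P[:,0]-.57)<.06)&(P[:,1]>.2);print(a,k.sum(),P[k].min(0) if k.any() else'',P[k].max(0) if k.any() else '')
E
python3 rel.py w5
```

```text
clock: 6.35
eef_pos: [0.5717, 0.1292, 0.1475]
eef_rot: [0.699, 0.715, -0.001, -0.001]
wrist_force: [0.7, -0.2, -4.0]
grip_width: 0.273
clock: 6.75
eef_pos: [0.5717, 0.1638, 0.1472]
eef_rot: [0.699, 0.715, -0.001, -0.001]
wrist_force: [0.1, 0.5, -3.6]
grip_width: 0.278
[0.5718 0.1634 0.1473] [ 0.6994  0.7147 -0.0009 -0.0007] [-0.6688  0.3429 -3.7203] 0.2716093567093322
0.11 1285 [0.5422 0.2315 0.11  ] [0.6025 0.2811 0.13  ]
0.155 5013 [0.5426 0.2    0.155 ] [0.6027 0.2781 0.175 ]
0.18 7670 [0.5435 0.223  0.18  ] [0.5958 0.2425 0.197 ]
0.2 0
```

View pics/w5.png

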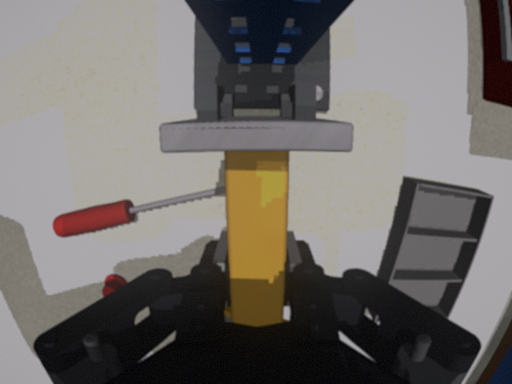

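```bash
cat > rel2.py <<'E'
from h import *
np.set_printoptions(precision=4,suppress=True)
P=np.load("P.npy")
P=P[(abs(P[:,0]-.57)<.05)]
H=P[(P[:,2]>.185)&(P[:,2]<.2)&(P[:,1]<.262)&(P[:,1]>.2)]
if len(H): print("heel",cv2.minAreaRect(H[:,:2].astype(np.float32)),np.median(H[:,2]),np.percentile(H[:,0],[0.5,99.5]))
def plane(F,t=.0015):
    best=0;rng=np.random.default_rng(0)
    for _ in range(400):
        a=F[rng.choice(len(F),3,False)];nn=np.cross(a[1]-a[0],a[2]-a[0]);nn/=np.linalg.norm(nn)+1e-12
        k=abs((F-a[0])@nn)<t
        if k.sum()>best:best=k.sum();K=k
    Q=F[K];ce=Q.mean(0);return ce,np.linalg.svd(Q-ce,full_matrices=False)[2][2],Q
F=P[(P[:,2]>.04)&(P[:,2]<.185)&(P[:,1]>.268)&(P[:,1]<.29)]
ce,n,Q=plane(F);print("wall",ce,n*-np.sign(n[1]),len(Q))
# edges
for z in np.arange(.05,.185,.01):
    q=Q[abs(Q[:,2]-z)<.005]
    if len(q)>20: print(round(z,3),len(q),q[:,0].min(),q[:,0].max(),(q[:,0].min()+q[:,0].max())/2)
E
python3 rel2.py
```

```text
heel ((0.5695449709892273, 0.2328563928604126), (0.052430279552936554, 0.018515009433031082), 1.4764833450317383) 0.19441854005203102 [0.5441 0.5946]
wall [0.5728 0.2764 0.1254] [ 0.0158 -0.9999 -0.0016] 6494
0.05 224 0.5422911644293437 0.6020676937402124 0.572179429084778
0.06 281 0.5426916630731936 0.6024506634774516 0.5725711632753225
0.07 199 0.542509210339388 0.6019220974169348 0.5722156538781614
0.08 208 0.5423047288823034 0.6021530782707466 0.572228903576525
0.09 288 0.5425490820060858 0.602284158345016 0.572416620175551
0.1 433 0.5421246873391742 0.6025105556672735 0.5723176215032239
0.11 567 0.5423129989286132 0.6024993699510636 0.5724061844398384
0.12 465 0.5427279104984306 0.6025103968070896 0.5726191536527601
0.13 502 0.5421952064060112 0.6022035607965281 0.5721993836012697
0.14 663 0.5424252451434628 0.6026099529078298 0.5725175990256464
0.15 1120 0.542196384547628 0.6024934379975241 0.572344911272576
0.16 1330 0.5425521435730973 0.6024635522002088 0.572507847886653
0.17 151 0.5427227759694653 0.6026692394319586 0.5726960077007119
```

```bash
python3 -m pendant '[[1.5,[0.3,0.5,0],-0.4],[1.5,[0.3,1,0],-0.4],[1.5,[0.3,1,0],-0.4],[1.5,[0.3,1,0],-0.4]]';python3 rel.py w6; python3 rel2.py
```

```text
clock: 7.2
eef_pos: [0.5748, 0.1734, 0.1473]
eef_rot: [0.702, 0.712, -0.001, -0.001]
wrist_force: [-0.6, 0.1, -3.8]
grip_width: 0.27
[0.5748 0.1733 0.1472] [ 0.7019  0.7123 -0.001  -0.0007] [-0.0747 -0.4308 -3.1833] 0.271993638235059
0.11 1303 [0.5424 0.2411 0.11  ] [0.6026 0.308  0.13  ]
0.155 7613 [0.5421 0.2    0.155 ] [0.6025 0.2809 0.175 ]
0.18 9640 [0.542  0.2328 0.18  ] [0.6028 0.2804 0.1968]
0.2 0  
heel ((0.5729783177375793, 0.24247285723686218), (0.05222989618778229, 0.01855989173054695), 0.9967725276947021) 0.19445588832340216 [0.5477 0.5982]
wall [0.5726 0.2764 0.1392] [ 0.0159 -0.9999 -0.0005] 7361
0.05 151 0.5426396519588506 0.6016203423871744 0.5721299971730125
0.06 240 0.5423822328986823 0.6021057292277964 0.5722439810632394
0.07 170 0.5426806728745917 0.6026765460157433 0.5726786094451675
0.08 158 0.5424805266909327 0.6020608877711234 0.572270707231028
0.09 208 0.5424119643889983 0.6022302399250459 0.572321102157022
0.1 353 0.5423831911468878 0.602611261382371 0.5724972262646294
0.11 489 0.5426490733786077 0.6025623613054589 0.5726057173420334
0.12 370 0.5424090633533682 0.6023945980140795 0.5724018306837239
0.13 389 0.5421928476273304 0.6025976484345246 0.5723952480309276
0.14 559 0.5425378128699314 0.6023374432409774 0.5724376280554544
0.15 884 0.5424791224744858 0.6025202527859458 0.5724996876302157
0.16 1335 0.5421898924185752 0.6024117372111192 0.5723008148148472
0.17 1006 0.5421497702195363 0.6024583901373626 0.5723040801784494
0.18 971 0.5423336566758311 0.6024037852564512 0.5723687209661412
```

View pics/w6.png

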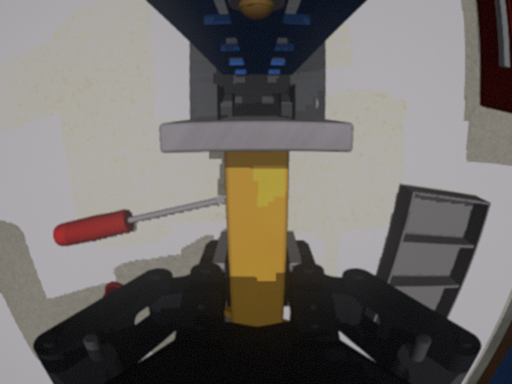

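```bash
python3 -m pendant '[[1.5,[0,1,0],0],[1.5,[0,2,0],0],[1.5,[0,2.6,0],0],[1.5,[0,2.8,0],0],[1.5,[0,2.8,0],0]]';python3 -m pendant '[[1.5,[0,0.3,0],0],[1.5,[0,0.6,0],0],[1.5,[0,0.7,0],0],[1.5,[0,0.7,0],0]]'
```

```text
clock: 7.75
eef_pos: [0.5747, 0.2018, 0.1472]
eef_rot: [0.702, 0.713, -0.001, -0.001]
wrist_force: [0.8, 0.4, -2.9]
grip_width: 0.274
clock: 8.15
eef_pos: [0.5747, 0.2083, 0.1471]
eef_rot: [0.702, 0.712, -0.001, -0.0]
wrist_force: [-0.1, -5.3, -3.4]
grip_width: 0.273
```

```bash
python3 -m pendant '[[1.5,[0,0.1,0],0],[1.5,[0,0.2,0],0],[1.5,[0,0.2,0],0]]';python3 -m pendant '[[1.5,[0,0.05,-0.4],0],[1.5,[0,0.05,-0.8],0],[1.5,[0,0.05,-1.1],0],[1.5,[0,0.05,-1.1],0]]'
```

```text
clock: 8.45
eef_pos: [0.5746, 0.2084, 0.1472]
eef_rot: [0.702, 0.712, -0.003, 0.0]
wrist_force: [-2.6, -13.0, -1.6]
grip_width: 0.274
clock: 8.85
eef_pos: [0.5748, 0.2083, 0.136]
eef_rot: [0.702, 0.712, -0.003, 0.001]
wrist_force: [1.5, -5.5, -4.7]
grip_width: 0.271
```

```bash
python3 -m pendant '[[1.5,[0,0.05,-0.2],0],[1.5,[0,0.05,-0.4],0],[1.5,[0,0.05,-0.45],0],[1.5,[0,0.05,-0.45],0]]';python3 rel.py w7;python3 rel2.py|head -3
```

```text
clock: 9.25
eef_pos: [0.5753, 0.2084, 0.1327]
eef_rot: [0.703, 0.712, -0.003, 0.001]
wrist_force: [-1.9, -6.3, 4.3]
grip_width: 0.271
[0.5753 0.2084 0.1327] [ 0.7026  0.7116 -0.0026  0.0014] [-0.3351 -5.8581  5.0484] 0.2708141856854889
0.11 318 [0.5492 0.2141 0.1181] [0.5997 0.2205 0.13  ]
0.155 6435 [0.5248 0.2    0.155 ] [0.6238 0.2236 0.175 ]
0.18 14748 [0.513 0.2   0.18 ] [0.63   0.2747 0.2   ]
0.2 16525 [0.51   0.2061 0.2   ] [0.63   0.2306 0.2191]
heel ((0.5699998736381531, 0.21403637528419495), (0.02801215648651123, 0.09999044239521027), 89.97061157226562) 0.19226842584976372 [0.5206 0.6199]
wall [0.5737 0.2711 0.1803] [ 0.0027 -0.0641  0.9979] 3544
0.18 3544 0.5475261783632721 0.5997749000567741 0.5736505392100231
```

View pics/w7.png

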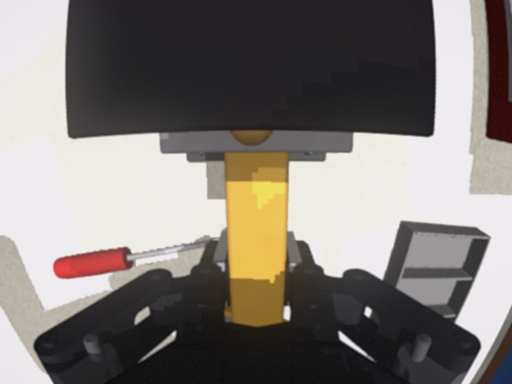

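```bash
python3 -m pendant '[[1.5,[0,0,-0.15],0],[1.5,[0,0,-0.3],0],[1.5,[0,0,-0.3],0]]';python3 rel.py w8|head -1; python3 - <<'E'
from h import *
p,d,c=shot("side","s1"); cv2.imwrite("pics/s1z.png",cv2.resize(p[180:384,150:330,::-1],None,fx=3,fy=2.9,interpolation=cv2.INTER_CUBIC))
E
```

```text
clock: 9.6
eef_pos: [0.5754, 0.2081, 0.1317]
eef_rot: [0.703, 0.712, -0.002, 0.002]
wrist_force: [-4.5, -6.9, 10.2]
grip_width: 0.273
[0.5754 0.2081 0.1317] [ 0.7026  0.7116 -0.0021  0.0021] [-5.6662 -8.9298 11.0114] 0.2778951907346704
```

View pics/s1z.png

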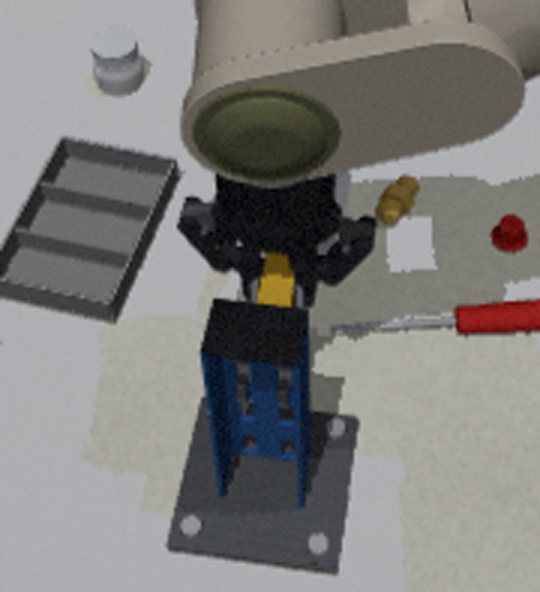

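View pics/w8.png

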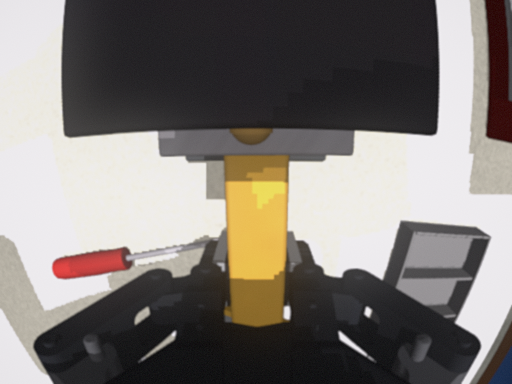

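```bash
python3 -m pendant '[[8.5,[0,0,0.1],0],[8.5,[0,0,0.1],0],[8.5,[0,0,0.1],0],[8.5,[0,0,0.1],0],[8.5,[0,0,0.1],0],[8.5,[0,0,0.1],0]]';python3 -m pendant '[[8.5,[0,0,2],0],[8.5,[0,0,5],0],[8.5,[0,-1,9],0],[8.5,[0,-4,12],0],[8.5,[0,-8,14],0],[8.5,[0,-10,14],0],[8.5,[0,-10,14],0]]';python3 rel.py w9
python3 - <<'E'
from h import *
n="wrist";np.set_printoptions(precision=4,suppress=True)
for o in ["bracket","heel","seat"]:
    r=landmark_of(n,o);c=cal(n); print(o,[(round(q["confidence"],2),toW(n,q["point"],c)[0]) for q in r])
E
```

```text
clock: 10.3
eef_pos: [0.5754, 0.2081, 0.1326]
eef_rot: [0.703, 0.712, -0.002, 0.002]
wrist_force: [0.7, 0.1, 0.6]
grip_width: 0.996
clock: 11.0
eef_pos: [0.5756, 0.1059, 0.2732]
eef_rot: [0.704, 0.711, -0.002, 0.003]
wrist_force: [-0.3, 1.4, -0.1]
grip_width: 0.996
[0.5754 0.1073 0.2726] [ 0.7032  0.711  -0.0021  0.0019] [-0.2409 -0.2791 -0.7346] 0.9962401736743771
0.11 168 [0.5422 0.2668 0.1101] [0.6023 0.2773 0.13  ]
0.155 243 [0.5475 0.2654 0.155 ] [0.5993 0.2681 0.1669]
0.18 0  
0.2 0  
bracket [(0.76, array([0.5755, 0.2128, 0.0969]))]
heel []
seat []
```

View pics/w9.png

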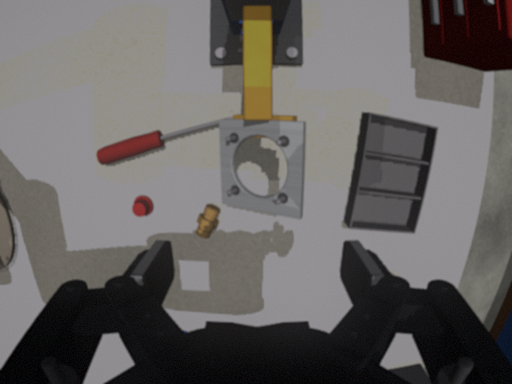

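```bash
cat > seat.py <<'E'
from h import *
import sys
np.set_printoptions(precision=4,suppress=True)
p,d,c=pickle.load(open(sys.argv[1]+".pkl","rb"))
P=cloud("wrist",d,np.ones(d.shape,bool),c)
S=P[(abs(P[:,0]-.574)<.046)&(P[:,1]>.075)&(P[:,1]<.168)&(P[:,2]>.1)&(P[:,2]<.2)]
best=0;rng=np.random.default_rng(0)
for _ in range(500):
    a=S[rng.choice(len(S),3,False)];nn=np.cross(a[1]-a[0],a[2]-a[0]);nn/=np.linalg.norm(nn)+1e-12
    k=abs((S-a[0])@nn)<.0015
    if k.sum()>best:best=k.sum();K=k
Q=S[K];ce=Q.mean(0);n=np.linalg.svd(Q-ce,full_matrices=False)[2][2];n*=np.sign(n[2])
# bracket x direction in plane
ex=np.array([-.0159,1,0]);ex-=n*(ex@n);ex/=np.linalg.norm(ex);ey=np.cross(n,ex)
uv=(Q-ce)@np.c_[ex,ey];r=cv2.minAreaRect(uv.astype(np.float32));print(len(S),best,"n",n,"lean",np.degrees(np.arccos(n[2])),r)
cen=ce+r[0][0]*ex+r[0][1]*ey
print("seat centre (rect)",cen, "ex",ex,"ey",ey)
# pins: points above plane
h=(S-cen)@n; T=S[(h>.006)&(h<.014)];uv=(T-cen)@np.c_[ex,ey]
for sx in(-1,1):
    for sy in(-1,1):
        k=(abs(uv[:,0]-sx*.025)<.01)&(abs(uv[:,1]-sy*.025)<.01);
        if k.any(): print(sx,sy,k.sum(),np.median(uv[k],0),((T[k]-cen)@n).max())
print("pred seat",)
E
python3 seat.py w9
```

```text
5314 4596 n [-0.4986 -0.0281  0.8664] lean 29.961744689391786 ((-0.0019204653799533844, 0.004583448171615601), (0.08537311106920242, 0.08540190011262894), 89.3478775024414)
seat centre (rect) [0.5758 0.1253 0.1365] ex [-0.0259  0.9995  0.0174] ey [-0.8664 -0.0138 -0.4991]
-1 -1 36 [-0.0245 -0.0253] 0.01257375765142981
-1 1 33 [-0.024   0.0244] 0.013586955759851619
1 -1 44 [ 0.0254 -0.0262] 0.013096350537235365
1 1 32 [0.0257 0.0231] 0.012080212856310113
pred seat
```

```bash
python3 -m pendant '[[8.5,[-1,-5,1],0],[8.5,[-3,-10,1],0],[8.5,[-5,-14,1],0],[8.5,[-7,-18.5,1],0],[8.5,[-9,-23,1],0],[8.5,[-10,-27,0],0],[8.5,[-11,-32,-1],0],[8.5,[-12,-36,-2],0]]';python3 -m pendant '[[8.5,[-1,-4,0],0],[8.5,[-1,-5,0],0],[8.5,[-1,-5,0],0],[8.5,[-1,-5,0],0]]'
python3 - <<'E'
from h import *
n="wrist";np.set_printoptions(precision=4,suppress=True)
p,d,c=shot(n,"w10");print(get_state()["eef_pos"])
for o in ["asi","flange","mat"]:
    r=landmark_of(n,o); print(o,[(round(q["confidence"],2),toW(n,q["point"],c)[0]) for q in r])
q=silhouettes(n,"asi")[0]["pixels"];np.save("asi_m.npy",q)
E
```

```text
clock: 12.0
eef_pos: [0.4551, -0.2522, 0.2516]
eef_rot: [0.702, 0.712, -0.002, 0.002]
wrist_force: [0.2, -0.2, -0.4]
grip_width: 0.999
clock: 12.4
eef_pos: [0.4457, -0.3008, 0.2516]
eef_rot: [0.701, 0.713, -0.002, 0.001]
wrist_force: [-0.4, -0.3, 0.7]
grip_width: 0.992
[ 0.4457 -0.3006  0.2518]
asi [(0.84, array([ 0.4428, -0.2377,  0.0041]))]
flange []
mat []
```

View pics/w10.png

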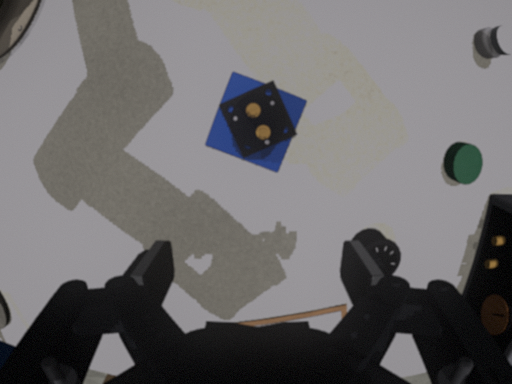

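```bash
python3 - <<'E'
from h import *
np.set_printoptions(precision=4,suppress=True)
p,d,c=pickle.load(open("w10.pkl","rb"));m=np.load("asi_m.npy")
P=cloud("wrist",d,m,c)
F=P[(P[:,2]>.011)&(P[:,2]<.019)];print("flange",len(F),cv2.minAreaRect(F[:,:2].astype(np.float32)))
T=P[(P[:,2]>.07)&(P[:,2]<.079)];print("top",len(T),cv2.minEnclosingCircle(T[:,:2].astype(np.float32)),T[:,2].mean())
s=get_state();print(s["eef_pos"],s["eef_rot"],s["joint_positions"])
Pm=cloud("wrist",d,np.ones_like(m),c);col=p[d>0].astype(int)
k=(col[:,2]-col[:,0]>60)&(Pm[:,2]<.01)&(abs(Pm[:,0]-.445)<.1)&(abs(Pm[:,1]+.24)<.1);print("mat",k.sum(),cv2.minAreaRect(Pm[k][:,:2].astype(np.float32)))
img=cv2.resize(p[60:190,190:330,::-1],None,fx=4,fy=4,interpolation=cv2.INTER_CUBIC);cv2.imwrite("pics/w10z.png",img)
E
```

```text
flange 1004 ((0.4444625973701477, -0.24114620685577393), (0.0719790980219841, 0.07277931272983551), 24.821462631225586)
top 2094 ((0.44491490721702576, -0.24103710055351257), 0.028424154967069626) 0.07533230469057817
[ 0.4455 -0.3012  0.2519] [ 0.7013  0.7129 -0.0023  0.0018] [-0.8127  0.3568  1.3302 -0.0044  1.4508 -0.8287]
mat 2099 ((0.441527783870697, -0.2450162172317505), (0.09679164737462997, 0.09651392698287964), 69.70771026611328)
```

View pics/w10z.png

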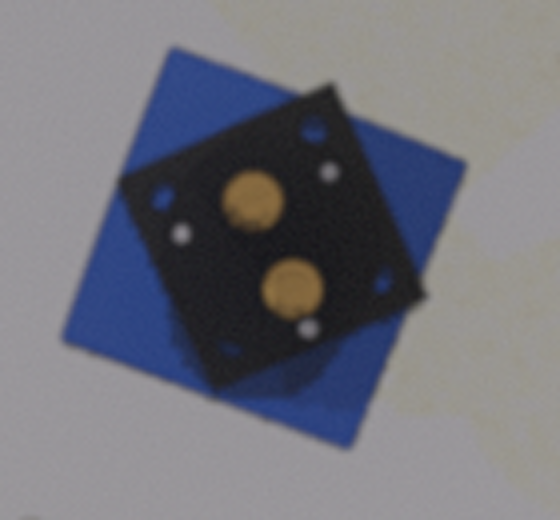

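```bash
python3 -m pendant '[[8.5,[0,1,-1],-8.5],[8.5,[0,2,-2],-17],[8.5,[0,3,-3],-25.5],[8.5,[0,4,-4],-34],[8.5,[0,5,-6],-42.5],[8.5,[0,6,-8],-51],[8.5,[0,6,-10],-59.5],[8.5,[0,6,-12],-66.1]]';python3 -m pendant '[[8.5,[0,0,0],0],[8.5,[0,0,0],0]]'
python3 - <<'E'
from h import *
n="wrist";np.set_printoptions(precision=4,suppress=True)
s=get_state();print(s["eef_pos"],s["eef_rot"]);q=s["eef_rot"];print(np.degrees(np.arctan2(2*q[0]*q[1],q[0]**2-q[1]**2)))
p,d,c=shot(n,"w11")
m=silhouettes(n,"asi")[0]["pixels"];P=cloud("wrist",d,m,c)
F=P[(P[:,2]>.011)&(P[:,2]<.019)];print("flange",len(F),cv2.minAreaRect(F[:,:2].astype(np.float32)))
T=P[(P[:,2]>.071)&(P[:,2]<.078)];print("top",len(T),cv2.minEnclosingCircle(T[:,:2].astype(np.float32)),T[:,2].mean())
E
```

```text
clock: 13.45
eef_pos: [0.4457, -0.2403, 0.1315]
eef_rot: [0.977, 0.213, -0.003, 0.001]
wrist_force: [1.3, 0.4, -0.5]
grip_width: 0.992
clock: 13.65
eef_pos: [0.446, -0.2401, 0.132]
eef_rot: [0.977, 0.215, -0.003, 0.001]
wrist_force: [0.0, 0.1, 0.6]
grip_width: 0.993
[ 0.446  -0.2401  0.132 ] [ 0.9767  0.2146 -0.0026  0.0006]
24.78794541169487
flange 1980 ((0.4454479217529297, -0.24115994572639465), (0.07157662510871887, 0.07174529135227203), 25.417463302612305)
top 4479 ((0.4451480507850647, -0.2412814348936081), 0.028012452647089958) 0.07534148018764436
```

View pics/w11.png

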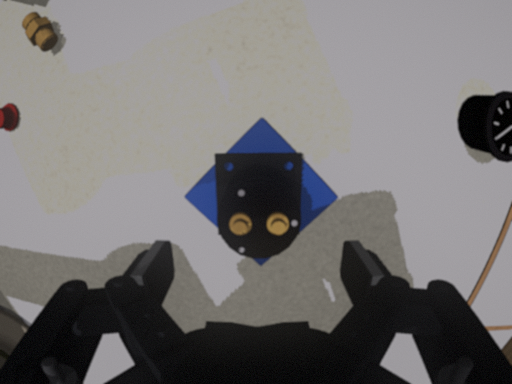

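```bash
python3 - <<'E'
from h import *
p,d,c=pickle.load(open("w11.pkl","rb"))
m=np.zeros(d.shape,bool);m[235:300,140:180]=1;P=cloud("wrist",d,m,c);P=P[P[:,2]>.1];print(np.percentile(P[:,2],[0,1,5,50]),len(P))
E
python3 -m pendant '[[8.5,[-0.1,-0.1,-2],0.3],[8.5,[-0.1,-0.1,-4],0.3],[8.5,[-0.1,-0.1,-5.1],0.3],[8.5,[-0.1,-0.1,-5.1],0.3],[8.5,[-0.1,-0.1,-5.1],0.3]]'; python3 - <<'E'
from h import *
p,d,c=shot("wrist","w12")
m=np.zeros(d.shape,bool);m[235:300,140:180]=1;P=cloud("wrist",d,m,c);P=P[P[:,2]>.04];print(np.percentile(P[:,2],[0,1,5,50]),len(P))
E
```

```text
[0.12487532 0.12739497 0.13023715 0.14782852] 1767
clock: 14.25
eef_pos: [0.4456, -0.2418, 0.0824]
eef_rot: [0.976, 0.217, -0.002, 0.002]
wrist_force: [-0.4, -0.4, 0.9]
grip_width: 0.994
[0.07592422 0.07734843 0.08047952 0.09823409] 1765
```

View pics/w12.png

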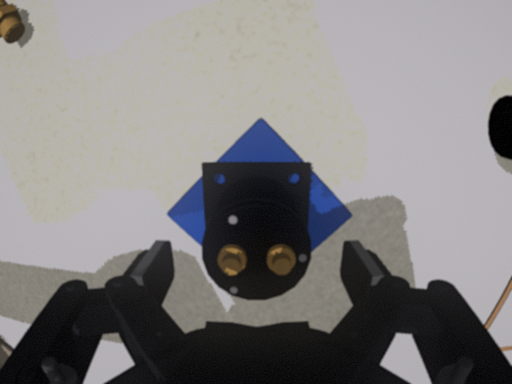

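```bash
python3 -m pendant '[[8.5,[0,0,-0.4],0],[8.5,[0,0.05,-0.7],0],[8.5,[0,0.05,-0.7],0],[5,[0,0.05,-0.7],0],[4,[0,0.05,-0.7],0],[4,[0,0.05,-0.7],0],[4,[0,0.05,-0.7],0],[4,[0,0.05,-0.7],0]]'; python3 -m pendant '[[4,[0,0,0],0],[4,[0,0,0],0],[4,[0,0,0],0]]'; python3 -m pendant '[[4,[0,0,1],0],[4,[0,0,2],0],[4,[0,0,4],0],[4,[0,0,7],0],[4,[0,0,10],0],[4,[0,0,10],0]]'; python3 - <<'E'
from h import *
n="wrist"
p,d,c=shot("wrist","w13"); s=get_state();print(s["eef_pos"],s["eef_rot"])
m=silhouettes(n,"asi")[0]["pixels"];P=cloud("wrist",d,m,c)
z=s["eef_pos"][2]
h,e=np.histogram(P[:,2]-z,bins=np.arange(-.1,.05,.004));print([(round(a,3),int(b)) for a,b in zip(e,h) if b>10])
E
```

```text
clock: 15.1
eef_pos: [0.4457, -0.2414, 0.0762]
eef_rot: [0.976, 0.217, -0.001, 0.002]
wrist_force: [-2.1, 1.8, 6.4]
grip_width: 0.631
clock: 15.4
eef_pos: [0.4456, -0.2413, 0.0763]
eef_rot: [0.976, 0.217, -0.002, 0.002]
wrist_force: [-1.0, 1.3, 1.8]
grip_width: 0.63
clock: 16.0
eef_pos: [0.4468, -0.2423, 0.1804]
eef_rot: [0.976, 0.217, 0.001, 0.006]
wrist_force: [0.8, -0.2, -3.0]
grip_width: 0.632
[ 0.44606832 -0.24166006  0.17800493] [ 9.76156742e-01  2.17032092e-01 -2.89376106e-04  3.87330306e-03]
[(np.float64(-0.064), 167), (np.float64(-0.06), 3180), (np.float64(-0.056), 90), (np.float64(-0.052), 105), (np.float64(-0.048), 108), (np.float64(-0.044), 125), (np.float64(-0.04), 121), (np.float64(-0.036), 138), (np.float64(-0.032), 146), (np.float64(-0.028), 144), (np.float64(-0.024), 165), (np.float64(-0.02), 191), (np.float64(-0.016), 180), (np.float64(-0.012), 106), (np.float64(-0.008), 348), (np.float64(-0.004), 355), (np.float64(0.0), 7402), (np.float64(0.004), 664), (np.float64(0.008), 577), (np.float64(0.012), 113)]
```

View pics/w13.png

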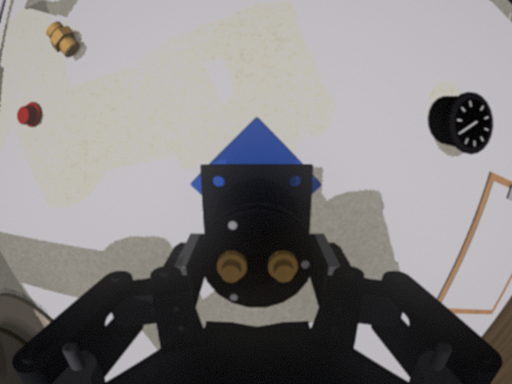

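```bash
python3 -m pendant '[[4,[1,2,2],0],[4,[2,6,5],-3],[4,[4,10,8],-6],[4,[6,14,10],-10],[4,[8,18,10],-14],[4,[10,22,10],-18],[4,[11,26,10],-22],[4,[12,30,10],-24.2]]'; python3 -m pendant '[[4,[0.5,4,0],0],[4,[0.3,6,0],0],[4,[0.3,6.8,0],0],[4,[0.3,6.8,0],0],[4,[0.3,6.8,0],0]]'; python3 - <<'E'
from h import *
np.set_printoptions(precision=4,suppress=True)
p,d,c=shot("wrist","w14"); s=get_state();q=s["eef_rot"];print(s["eef_pos"],q,s["wrist_force"],np.degrees(np.arctan2(2*q[0]*q[1],q[0]**2-q[1]**2)))
shot("side","s14")
C=np.array([.576,.1258,.1367]);n=np.array([-.5,0,.866]);u=np.array([.866,0,.5])
for ph in range(30,-1,-5):
  f=np.radians(ph);P=np.array([23.5,8.]);a_s=np.array([np.cos(f),-np.sin(f)]);a_t=np.array([np.sin(f),np.cos(f)])
  v=(P-25*a_s+58*a_t)/1000;w=C+v[0]*u+v[1]*n+[0,0,.006];print(ph,w)
E
```

```text
clock: 16.9
eef_pos: [0.5654, 0.0606, 0.2743]
eef_rot: [1.0, 0.006, -0.004, 0.002]
wrist_force: [0.3, -0.7, -3.6]
grip_width: 0.633
clock: 17.4
eef_pos: [0.5685, 0.1276, 0.2737]
eef_rot: [1.0, 0.006, -0.004, 0.002]
wrist_force: [0.3, -0.4, -2.8]
grip_width: 0.629
[0.5685 0.1274 0.274 ] [ 1.      0.0057 -0.004   0.0021] [-0.2027 -0.2473 -3.0286] 0.6498217381246452
30 [0.5674 0.1258 0.2194]
25 [0.5624 0.1258 0.217 ]
20 [0.5577 0.1258 0.2142]
15 [0.5532 0.1258 0.2109]
10 [0.549  0.1258 0.2073]
5 [0.5452 0.1258 0.2034]
0 [0.5417 0.1258 0.1991]
```

View pics/w14.png

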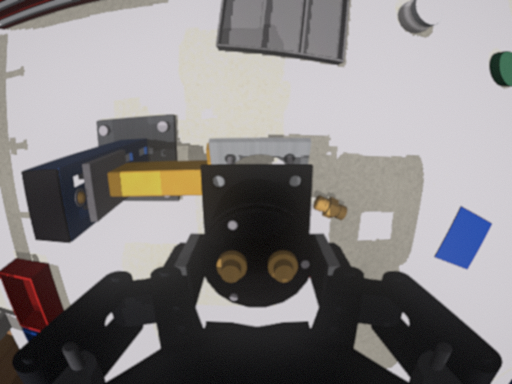

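View pics/s14.png

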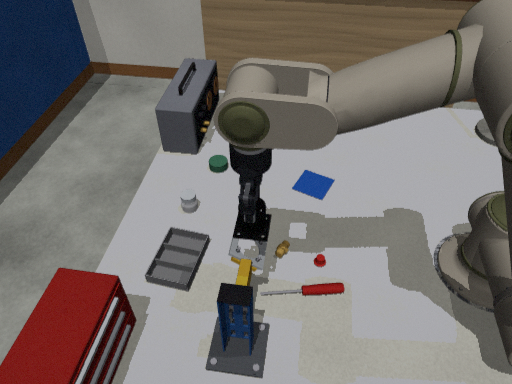

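```bash
python3 -m pendant '[[4,[-0.1,-0.15,-1],0.2],[4,[-0.1,-0.15,-2],0.2],[4,[-0.1,-0.15,-3],0.2],[4,[-0.1,-0.15,-3.5],0.2],[4,[-0.1,-0.15,-3.5],0.2]]'; cat > pins.py <<'E'
from h import *
import sys
np.set_printoptions(precision=4,suppress=True)
p,d,c=shot("wrist",sys.argv[1]); s=get_state();q=s["eef_rot"];E=s["eef_pos"];print(E,q,s["wrist_force"],np.degrees(np.arctan2(2*q[0]*q[1],q[0]**2-q[1]**2)))
cv2.imwrite("pics/"+sys.argv[1]+"z.png",cv2.resize(p[110:250,170:350,::-1],None,fx=4,fy=4,interpolation=cv2.INTER_CUBIC))
P=cloud("wrist",d,np.ones(d.shape,bool),c)
C=np.array([.576,.1258,.1367]);n=np.array([-.4986,-.0281,.8664])
b=(abs(P[:,0]-.58)<.05)&(abs(P[:,1]-.126)<.045)&(P[:,2]>.1)
S=P[b]
h=(S-C)@n
k=(abs(h)<.003);print("plane resid",np.median(h[k]),k.sum())
for y in(.10,.15):
    k=(h>.006)&(h<.016)&(S[:,0]>.58)&(abs(S[:,1]-y)<.01)&(S[:,2]<E[2]-.062);
    if k.sum()>3: print("pin",y,k.sum(),np.median(S[k],0),S[k].max(0),S[k].min(0))
z=E[2]-.059
F=S[(abs(S[:,2]-z)<.004)&(S[:,0]>E[0]-.01)];print("flange",len(F),F[:,2].mean(),cv2.minAreaRect(F[:,:2].astype(np.float32)),F.max(0))
E
python3 pins.py w15
```

```text
clock: 18.0
eef_pos: [0.5673, 0.1258, 0.238]
eef_rot: [1.0, 0.007, -0.005, 0.002]
wrist_force: [0.4, 0.4, -2.3]
grip_width: 0.628
[0.5675 0.1259 0.2388] [ 1.      0.0073 -0.0042  0.0021] [ 0.6186  0.9131 -2.6478] 0.8392950310271505
plane resid -0.0001674333268600909 2479
flange 3209 0.1771575613557616 ((0.5800604820251465, 0.1261286735534668), (0.04441513866186142, 0.07250741124153137), 1.0438185930252075) [0.6029 0.1627 0.1837]
```

```bash
ls pics/w15z.png
```

```text
pics/w15z.png
```

View pics/w15z.png

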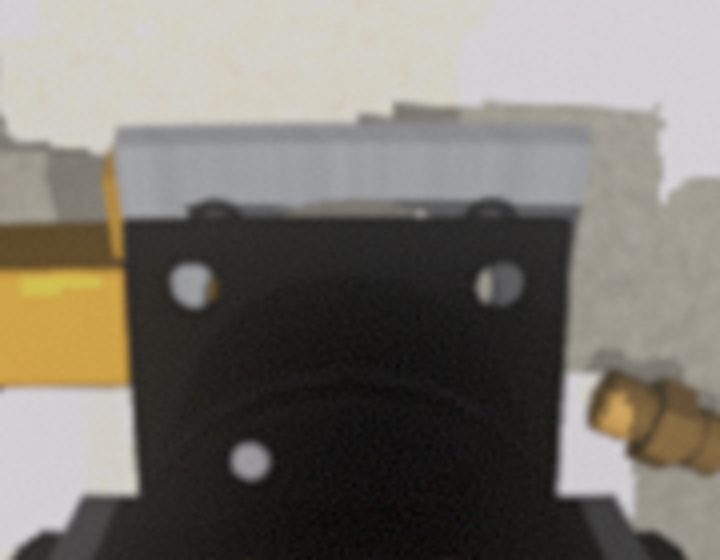

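```bash
python3 - <<'E'
from h import *
np.set_printoptions(precision=4,suppress=True)
p,d,c=pickle.load(open("w14.pkl","rb"))
cv2.imwrite("pics/w14z.png",cv2.resize(p[125:205,190:330,::-1],None,fx=5,fy=5,interpolation=cv2.INTER_CUBIC))
P=cloud("wrist",d,np.ones(d.shape,bool),c)
C=np.array([.576,.1258,.1367]);n=np.array([-.4986,-.0281,.8664])
S=P[(abs(P[:,0]-.58)<.05)&(abs(P[:,1]-.126)<.045)&(P[:,2]>.1)&(P[:,2]<.19)]
h=(S-C)@n
for y in(.10,.15):
    k=(h>.003)&(h<.016)&(S[:,0]>.575)&(abs(S[:,1]-y)<.01)
    print(k.sum());T=S[k];
    if len(T): print(T[np.argsort(-h[k])[:8]],np.median(T,0),h[k].max())
# expected tip projections with C
ex=np.array([-.0159,.9996,.0174]);ex/=np.linalg.norm(ex);ey=np.cross(n,ex)
for a in(-.025,.025): X=C+a*ex-.025*ey+.012*n;print("tip",X,proj("wrist",X,c))
p,d,c=pickle.load(open("w9.pkl","rb"))
for a in(-.025,.025):
  for b in(-.025,.025):X=C+a*ex+b*ey+.012*n;print("tip w9",X,proj("wrist",X,c))
cv2.imwrite("pics/w9z.png",cv2.resize(p[105:225,200:320,::-1],None,fx=5,fy=5,interpolation=cv2.INTER_CUBIC))
E
```

```text
33
[[0.595  0.0997 0.1584]
 [0.5948 0.1004 0.1576]
 [0.5948 0.1012 0.1575]
 [0.5948 0.0987 0.1572]
 [0.5945 0.1019 0.1562]
 [0.5955 0.102  0.1567]
 [0.5954 0.1003 0.1564]
 [0.5954 0.0994 0.1562]] [0.5961 0.1008 0.1549] 0.010055031120498815
23
[[0.5944 0.1512 0.1588]
 [0.5944 0.1504 0.1586]
 [0.5944 0.1496 0.1584]
 [0.5942 0.1488 0.1578]
 [0.595  0.1496 0.1575]
 [0.595  0.1505 0.1575]
 [0.5959 0.1504 0.1576]
 [0.5949 0.1513 0.1569]] [0.5955 0.1499 0.1558] 0.009275369235361033
tip [0.5921 0.1006 0.1591] [[289.8475 166.6223]]
tip [0.5913 0.1506 0.16  ] [[228.62   167.0454]]
tip w9 [0.5921 0.1006 0.1591] [[276.9902 201.8775]]
tip w9 [0.5487 0.1003 0.1342] [[228.19   193.3941]]
tip w9 [0.5913 0.1506 0.16  ] [[277.7117 142.5   ]]
tip w9 [0.548  0.1503 0.1351] [[226.5848 139.2625]]
```

View pics/w14z.png

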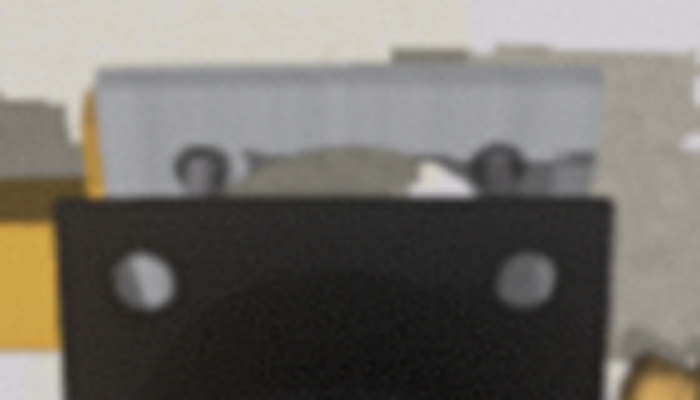

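View pics/w9z.png

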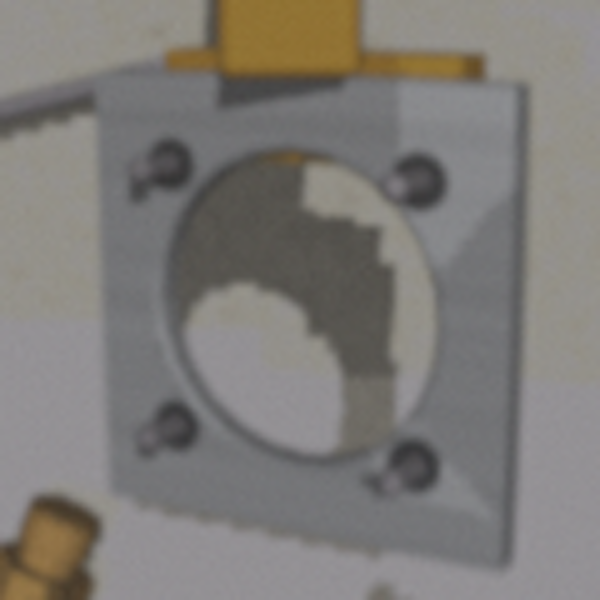

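```bash
python3 -m pendant '[[4,[0.13,-0.05,-0.4],0],[4,[0.13,-0.05,-0.8],0],[4,[0.13,-0.05,-1.1],0],[4,[0.13,-0.05,-1.1],0]]'; python3 pins.py w16
```

```text
clock: 18.45
eef_pos: [0.5686, 0.1254, 0.2273]
eef_rot: [1.0, 0.007, -0.005, 0.002]
wrist_force: [0.3, 0.1, -4.3]
grip_width: 0.626
[0.5688 0.1253 0.2276] [ 1.      0.0073 -0.0044  0.0021] [-0.8033 -0.2595 -3.2344] 0.8390720384108467
plane resid -0.0001721797596921979 2296
pin 0.1 149 [0.5991 0.0996 0.1636] [0.6043 0.1099 0.1656] [0.5887 0.0902 0.1559]
pin 0.15 173 [0.5985 0.1503 0.1649] [0.6033 0.1597 0.1656] [0.5881 0.1403 0.1573]
flange 3280 0.16636025882765368 ((0.5814128518104553, 0.12569968402385712), (0.0445798859000206, 0.07256901264190674), 0.9722879528999329) [0.6042 0.1623 0.1726]
```

View pics/w16z.png

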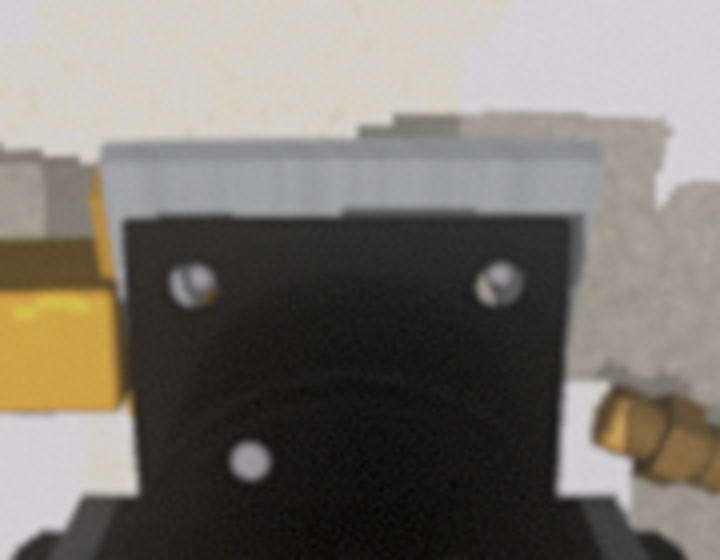

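```bash
python3 -m pendant '[[4,[0,0,-0.2],0],[4,[0,0,-0.35],0],[4,[0,0,-0.5],0],[4,[0,0,-0.5],0]]'; python3 pins.py w17
```

```text
clock: 18.9
eef_pos: [0.5687, 0.1254, 0.2223]
eef_rot: [1.0, 0.007, -0.005, 0.002]
wrist_force: [0.9, 0.5, -3.1]
grip_width: 0.628
[0.5687 0.1253 0.2225] [ 1.      0.0073 -0.0044  0.0021] [-0.3328  0.3056 -3.3701] 0.839256565445439
plane resid -0.00014277204369579413 2321
pin 0.1 146 [0.5941 0.1001 0.1593] [0.604  0.1098 0.1605] [0.5871 0.0903 0.1544]
pin 0.15 147 [0.5932 0.1509 0.16  ] [0.6031 0.1599 0.1605] [0.5837 0.1404 0.1558]
flange 3321 0.16145252012008857 ((0.5858474373817444, 0.1256258189678192), (0.05282343551516533, 0.07302751392126083), 0.47706058621406555) [0.612  0.1623 0.1675]
```

View pics/w17z.png

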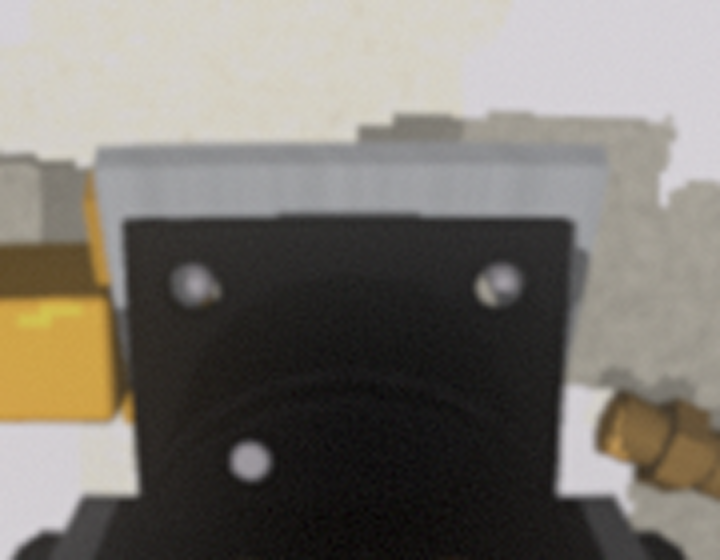

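```bash
python3 -m pendant '[[4,[0,0,-0.1],0],[4,[-0.2,0,-0.2],0],[4,[-0.4,0,-0.3],0],[4,[-0.5,0,-0.35],0],[4,[-0.5,0,-0.35],0]]'; python3 pins.py w18
```

```text
clock: 19.45
eef_pos: [0.5643, 0.1252, 0.2196]
eef_rot: [1.0, 0.007, -0.003, 0.002]
wrist_force: [4.0, -0.8, 0.9]
grip_width: 0.627
[0.5642 0.1252 0.2196] [ 1.      0.0072 -0.0034  0.0022] [ 4.0089 -0.4343  0.7872] 0.8264246904942529
plane resid 0.0005704205168796267 2533
pin 0.1 42 [0.5908 0.1    0.1564] [0.594  0.104  0.1576] [0.5863 0.0967 0.1531]
pin 0.15 24 [0.5877 0.1514 0.1565] [0.5935 0.1547 0.1575] [0.5862 0.148  0.1546]
flange 3964 0.15955165928708517 ((0.583609402179718, 0.12516328692436218), (0.057668473571538925, 0.08269770443439484), 0.5614752173423767) [0.6122 0.1667 0.1646]
```

View pics/w18.png

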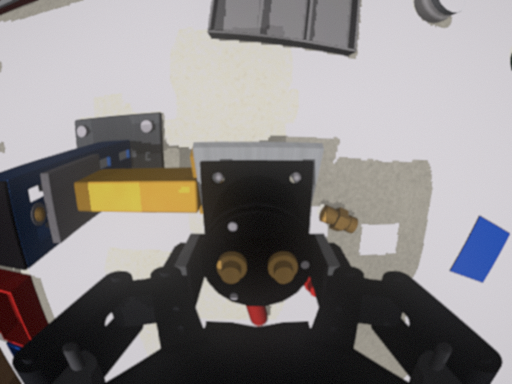

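```bash
cat > tilt.py <<'E'
from h import *
import sys
np.set_printoptions(precision=4,suppress=True)
p,d,c=shot("wrist",sys.argv[1]); s=get_state();q=s["eef_rot"];E=np.array(s["eef_pos"]);print(E,s["wrist_force"])
def plane(F,t=.001):
    best=0;rng=np.random.default_rng(0)
    for _ in range(300):
        a=F[rng.choice(len(F),3,False)];nn=np.cross(a[1]-a[0],a[2]-a[0]);nn/=np.linalg.norm(nn)+1e-12
        k=abs((F-a[0])@nn)<t
        if k.sum()>best:best=k.sum();K=k
    Q=F[K];ce=Q.mean(0);n=np.linalg.svd(Q-ce,full_matrices=False)[2][2];return ce,n*np.sign(n[2]),best
m=silhouettes("wrist","asi")
m=m[0]["pixels"] if m else np.zeros(d.shape,bool)
P=cloud("wrist",d,m,c)
for nm,lo,hi in(("top",-.025,.03),("flange",-.085,-.045)):
    F=P[(P[:,2]-E[2]>lo)&(P[:,2]-E[2]<hi)]
    if len(F)>100:
        ce,n,b=plane(F);print(nm,b,ce,n,"tiltx",round(np.degrees(np.arctan2(-n[0],n[2])),2),"tilty",round(np.degrees(np.arctan2(-n[1],n[2])),2))
E
python3 tilt.py w19; python3 -m pendant '[[4,[-0.2,0,-0.1],0],[4,[-0.4,0,-0.25],0],[4,[-0.5,0,-0.3],0],[4,[-0.5,0,-0.3],0]]';python3 tilt.py w20
```

```text
[0.5642 0.1252 0.2196] [ 4.1907 -0.8538  1.076 ]
top 6382 [0.5664 0.1255 0.2189] [-0.0461 -0.0006  0.9989] tiltx 2.64 tilty 0.03
flange 2829 [0.5882 0.1263 0.1598] [-0.0406  0.0002  0.9992] tiltx 2.33 tilty -0.01
clock: 20.0
eef_pos: [0.5592, 0.125, 0.2165]
eef_rot: [1.0, 0.007, -0.003, 0.002]
wrist_force: [4.4, -2.4, 1.4]
grip_width: 0.631
[0.5592 0.125  0.2165] [ 4.4049 -2.7533  2.4199]
top 6179 [0.5622 0.1252 0.216 ] [-0.1142 -0.0068  0.9934] tiltx 6.56 tilty 0.39
flange 3033 [0.5873 0.126  0.1585] [-0.1078 -0.0012  0.9942] tiltx 6.19 tilty 0.07
```

View pics/w20.png

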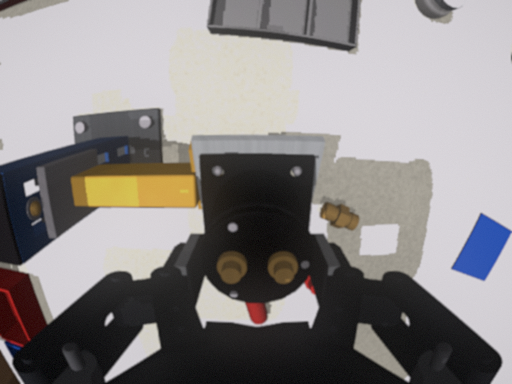

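```bash
python3 -m pendant '[[4,[-0.2,0.0,-0.13],0],[4,[-0.4,0,-0.27],0],[4,[-0.6,0,-0.4],0],[4,[-0.8,0,-0.53],0],[4,[-0.8,0,-0.53],0]]';python3 tilt.py w21; python3 -m pendant '[[4,[-0.2,0.0,-0.17],0],[4,[-0.4,0,-0.35],0],[4,[-0.4,0,-0.35],0]]';python3 tilt.py w22
```

```text
clock: 20.6
eef_pos: [0.5509, 0.125, 0.211]
eef_rot: [1.0, 0.007, -0.004, 0.003]
wrist_force: [3.4, -2.1, 1.3]
grip_width: 0.631
[0.551  0.125  0.2111] [ 3.9768 -1.9441  0.7846]
top 5645 [0.5561 0.1249 0.2113] [-0.2285 -0.0056  0.9735] tiltx 13.21 tilty 0.33
flange 3200 [0.5861 0.1256 0.1567] [-0.2292 -0.0016  0.9734] tiltx 13.25 tilty 0.1
clock: 21.0
eef_pos: [0.5469, 0.125, 0.2074]
eef_rot: [1.0, 0.007, -0.004, 0.002]
wrist_force: [5.3, -2.2, 1.6]
grip_width: 0.633
[0.547  0.125  0.2075] [ 4.3339 -0.8207  1.8553]
top 5549 [0.5527 0.1252 0.2081] [-0.2906 -0.0004  0.9569] tiltx 16.89 tilty 0.02
flange 3313 [0.5856 0.1257 0.1554] [-0.2874  0.0008  0.9578] tiltx 16.7 tilty -0.05
```

View pics/w22.png

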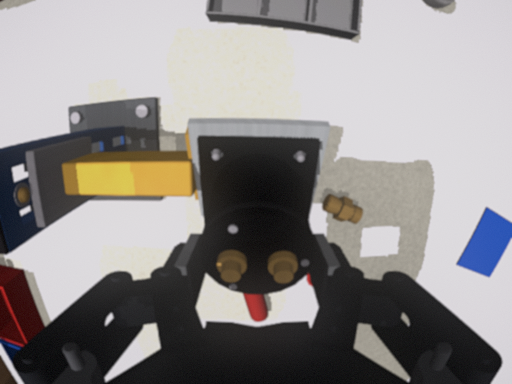

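```bash
python3 -m pendant '[[4,[-0.2,0.0,-0.18],0],[4,[-0.4,0,-0.36],0],[4,[-0.6,0,-0.57],0],[4,[-0.65,0,-0.62],0],[4,[-0.65,0,-0.62],0]]';python3 tilt.py w23
```

```text
clock: 21.6
eef_pos: [0.5408, 0.1249, 0.2015]
eef_rot: [1.0, 0.007, -0.003, 0.003]
wrist_force: [5.6, -2.5, 2.0]
grip_width: 0.628
[0.5408 0.1249 0.2016] [ 5.0036 -2.2098  2.2787]
top 4944 [0.549  0.1251 0.2036] [-0.3846 -0.0015  0.9231] tiltx 22.62 tilty 0.1
flange 2065 [0.5783 0.1257 0.1507] [-0.38   -0.0011  0.925 ] tiltx 22.33 tilty 0.07
```

View pics/w23.png

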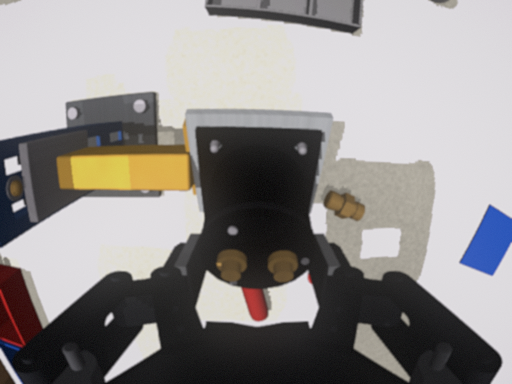

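```bash
cat > gap.py <<'E'
from h import *
import sys
np.set_printoptions(precision=4,suppress=True)
p,d,c=pickle.load(open(sys.argv[1]+".pkl","rb"))
C=np.array([.576,.1258,.1367]);n=np.array([-.4986,-.0281,.8664])
ex=np.array([-.0159,.9996,.0174]);ex-=n*(ex@n);ex/=np.linalg.norm(ex);ey=np.cross(n,ex)
g=p.astype(int).max(2)<60
m=g.copy();m[:100]=0;m[225:]=0;m[:,:190]=0;m[:,330:]=0
P=cloud("wrist",d,m,c);s=-((P-C)@ey);t=(P-C)@n;x=(P-C)@ex
k=(s>0)&(t>0)&(t<.025)&(abs(x)<.045)
uv=np.c_[s,t,x][k]*1000
# line fit t vs s (robust)
k2=uv[:,0]>12
a=np.polyfit(uv[k2,0],uv[k2,1],1);r=uv[:,1]-np.polyval(a,uv[:,0]);k3=k2&(abs(r)<1.5);a=np.polyfit(uv[k3,0],uv[k3,1],1)
print("slope deg",np.degrees(np.arctan(a[0])),"underside t at s=25:",np.polyval(a,25)-5,"at -25:",np.polyval(a,-25)-5,"s max",np.percentile(uv[k3,0],99.5),"x range",np.percentile(uv[k3,2],[.5,99.5]))
E
python3 gap.py w23;python3 gap.py w22
```

```text
slope deg -20.17125647235096 underside t at s=25: 5.577182675882131 at -25: 23.945126903334337 s max 32.18138568277616 x range [-35.9798  32.4168]
slope deg -17.8469567008347 underside t at s=25: 5.718739818341238 at -25: 21.81719701784643 s max 32.59076097746188 x range [-35.9704  31.9264]
```

```bash
python3 - <<'E'
from h import *
np.set_printoptions(precision=4,suppress=True)
C=np.array([.576,.1258,.1367]);n=np.array([-.4986,-.0281,.8664])
ex=np.array([-.0159,.9996,.0174]);ex-=n*(ex@n);ex/=np.linalg.norm(ex);ey=np.cross(n,ex)
for w in("w14","w17","w20","w22","w23"):
    p,d,c=pickle.load(open(w+".pkl","rb"))
    P=cloud("wrist",d,np.ones(d.shape,bool),c);s=-((P-C)@ey)*1000;t=((P-C)@n)*1000;x=((P-C)@ex)*1000
    k=(abs(t)<4)&(abs(x)<50)&(s>30)&(s<55);
    a=np.polyfit(x[k],t[k],1)
    print(w,k.sum(),"t med",np.median(t[k]),"smax by x",[round(float(np.percentile(s[k&(abs(x-X)<6)],99)),1) for X in(-35,-20,0,20,35)],"xr",np.percentile(x[k],[.5,99.5]))
E
```

```text
w14 1424 t med -0.26617492569140255 smax by x [41.9, 42.5, 42.3, 42.7, 42.1] xr [-41.9919  41.0711]
w17 2134 t med -0.2106914543873461 smax by x [42.1, 42.2, 42.1, 42.3, 42.4] xr [-42.1225  40.8331]
w20 2293 t med 0.7464297211940696 smax by x [40.1, 40.5, 40.8, 40.8, 41.5] xr [-42.4885  40.5652]
w22 2511 t med 2.3489571147445147 smax by x [39.0, 39.3, 39.9, 40.2, 40.6] xr [-42.688   40.2294]
w23 2449 t med 2.6269032037852815 smax by x [38.5, 39.0, 39.4, 39.9, 40.2] xr [-42.9305  40.2842]
```

```bash
python3 -m pendant '[[4,[-0.12,0.0,-0.2],0],[4,[-0.24,0,-0.4],0],[4,[-0.3,0,-0.5],0],[4,[-0.3,0,-0.5],0]]';python3 tilt.py w24
```

```text
clock: 22.1
eef_pos: [0.5381, 0.1249, 0.1967]
eef_rot: [1.0, 0.007, -0.003, 0.003]
wrist_force: [4.7, -1.9, 1.8]
grip_width: 0.632
[0.5381 0.1249 0.1968] [ 4.7595 -1.8434  1.6817]
top 4628 [0.5469 0.1251 0.1994] [-0.4507 -0.002   0.8927] tiltx 26.79 tilty 0.13
flange 1324 [0.5726 0.1271 0.1453] [-0.4465 -0.0019  0.8948] tiltx 26.52 tilty 0.12
```

View pics/w24.png

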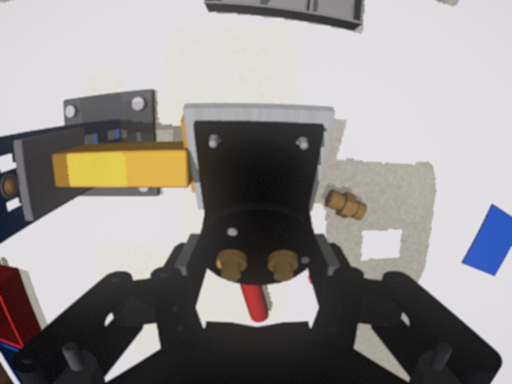

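```bash
python3 -m pendant '[[4,[-0.08,0.0,-0.15],0],[4,[-0.15,0,-0.3],0],[4,[-0.2,0,-0.4],0],[4,[-0.2,0,-0.4],0]]';python3 tilt.py w25;  python3 - <<'E'
from h import *
np.set_printoptions(precision=4,suppress=True)
C=np.array([.576,.1258,.1367]);n=np.array([-.4986,-.0281,.8664])
ex=np.array([-.0159,.9996,.0174]);ex-=n*(ex@n);ex/=np.linalg.norm(ex);ey=np.cross(n,ex)
for w in("w24","w25"):
    p,d,c=pickle.load(open(w+".pkl","rb"))
    P=cloud("wrist",d,np.ones(d.shape,bool),c);s=-((P-C)@ey)*1000;t=((P-C)@n)*1000;x=((P-C)@ex)*1000
    k=(abs(t)<5)&(abs(x)<50)&(s>36)&(s<55);f=(abs(x)<30)&(s>12)&(s<30)&(t>3)
    print(w,k.sum(),"seat t",np.median(t[k]),"smax by x",[round(float(np.percentile(s[k&(abs(x-X)<6)],99)),1) for X in(-35,0,35)],"flange top t at s=",[(S,round(float(np.median(t[f&(abs(s-S)<1.5)])),1)) for S in(14,20,26)])
E
```

```text
clock: 22.6
eef_pos: [0.5366, 0.1248, 0.1933]
eef_rot: [1.0, 0.007, -0.002, 0.003]
wrist_force: [6.4, -3.1, 3.5]
grip_width: 0.631
[0.5366 0.1248 0.1933] [ 5.2342 -1.3083  4.1126]
top 4397 [0.5463 0.125  0.1968] [-0.4896 -0.0038  0.8719] tiltx 29.32 tilty 0.25
flange 1001 [0.5702 0.1271 0.1415] [-0.4842 -0.0024  0.8749] tiltx 28.96 tilty 0.16
w24 1499 seat t 1.4991953924593355 smax by x [39.1, 40.0, 40.5] flange top t at s= [(14, 66.1), (20, 44.9), (26, 55.9)]
w25 1639 seat t 0.7321647254488979 smax by x [39.4, 40.2, 40.6] flange top t at s= [(14, 56.8), (20, 47.1), (26, 7.3)]
```

```bash
python3 -m pendant '[[4,[0.1,0.0,-0.05],0],[4,[0.2,0,-0.1],0],[4,[0.35,0,-0.15],0],[4,[0.35,0,-0.15],0]]';python3 tilt.py w26;  cat > st.py <<'E'
from h import *
import sys
np.set_printoptions(precision=4,suppress=True)
C=np.array([.576,.1258,.1367]);n=np.array([-.4986,-.0281,.8664])
ex=np.array([-.0159,.9996,.0174]);ex-=n*(ex@n);ex/=np.linalg.norm(ex);ey=np.cross(n,ex)
for w in sys.argv[1:]:
    p,d,c=pickle.load(open(w+".pkl","rb"))
    P=cloud("wrist",d,np.ones(d.shape,bool),c);s=-((P-C)@ey)*1000;t=((P-C)@n)*1000;x=((P-C)@ex)*1000
    k=(abs(t)<3)&(abs(x)<50)&(s>36)&(s<55);f=(abs(x)<30)&(s>26)&(s<34)&(t>3)&(t<12)
    print(w,k.sum(),"seat t",np.median(t[k]),"smax by x",[round(float(np.percentile(s[k&(abs(x-X)<6)],99)),1) for X in(-35,0,35)],"flange top t",np.median(t[f]))
E
python3 st.py w25 w26
```

```text
clock: 23.1
eef_pos: [0.5394, 0.1245, 0.1922]
eef_rot: [1.0, 0.007, -0.003, 0.003]
wrist_force: [-2.1, -3.4, 9.4]
grip_width: 0.627
[0.5394 0.1245 0.1923] [-1.6913 -4.6153  9.1614]
top 4308 [0.5487 0.125  0.1958] [-0.4932 -0.0098  0.8698] tiltx 29.56 tilty 0.64
flange 1009 [0.5728 0.1262 0.1405] [-0.4871 -0.0101  0.8733] tiltx 29.15 tilty 0.66
w25 1432 seat t 0.9397669005658301 smax by x [39.5, 40.2, 40.6] flange top t 6.644897311204379
w26 1546 seat t -1.0323073267844145 smax by x [41.4, 41.5, 42.0] flange top t 4.879220365397529
```

```bash
python3 -m pendant '[[8.5,[0,0.05,0],0],[8.5,[0,0.05,0],0],[8.5,[0,0.05,0],0],[8.5,[0,0.05,0],0],[8.5,[0,0.05,0],0],[8.5,[0,0.05,0],0]]';python3 tilt.py w27;python3 st.py w27
```

```text
clock: 23.8
eef_pos: [0.5393, 0.1251, 0.1922]
eef_rot: [1.0, 0.007, -0.003, 0.003]
wrist_force: [-0.5, 0.9, 1.0]
grip_width: 0.992
[0.5393 0.125  0.1922] [0.302  0.0823 1.3665]
top 4324 [0.549  0.1236 0.1956] [-0.4938 -0.0308  0.869 ] tiltx 29.61 tilty 2.03
flange 1010 [0.573  0.1269 0.1403] [-0.4875 -0.0316  0.8725] tiltx 29.19 tilty 2.07
w27 1685 seat t -0.47160018276902665 smax by x [41.9, 41.9, 42.1] flange top t 4.688679586016219
```

View pics/w27.png

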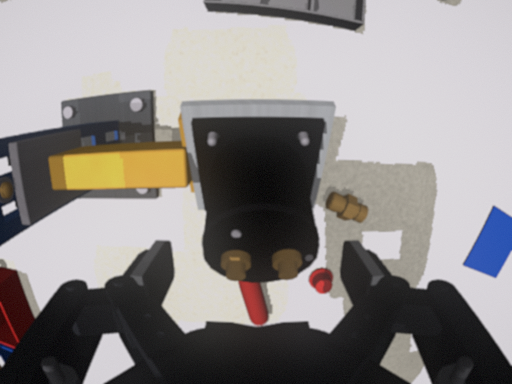

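```bash
python3 -m pendant '[[8.5,[0,0,1],0],[8.5,[0,0,3],0],[8.5,[0,0,6],0],[8.5,[-1,-1,10],0],[8.5,[-3,-3,12],0],[8.5,[-5,-4,12],0],[8.5,[-5,-4,12],0],[8.5,[-5,-4,12],0]]'; cat > fin.py <<'E'
from h import *
np.set_printoptions(precision=4,suppress=True)
p,d,c=shot("wrist","w28");print(get_state()["wrist_force"])
def plane(F,t=.0012):
    best=0;rng=np.random.default_rng(0)
    for _ in range(500):
        a=F[rng.choice(len(F),3,False)];nn=np.cross(a[1]-a[0],a[2]-a[0]);nn/=np.linalg.norm(nn)+1e-12
        k=abs((F-a[0])@nn)<t
        if k.sum()>best:best=k.sum();K=k
    Q=F[K];ce=Q.mean(0);n=np.linalg.svd(Q-ce,full_matrices=False)[2][2];return ce,n*np.sign(n[2]),Q
P=cloud("wrist",d,np.ones(d.shape,bool),c);col=p[d>0].astype(int)
C=np.array([.576,.1258,.1367]);n=np.array([-.4986,-.0281,.8664])
k=(np.linalg.norm(P-C,axis=1)<.07)&(P[:,2]>.09);h=(P-C)@n
S=P[k&(abs(h)<.0035)&(col.max(1)>90)];ce,ns,Q=plane(S);print("seat",len(Q),ce,ns)
F=P[k&(h>.002)&(h<.009)&(col.max(1)<70)];cf,nf,Q2=plane(F);print("flange",len(Q2),cf,nf,"angle",np.arccos(min(1,ns@nf)),"top above seat",(Q2-ce)@ns@np.ones(len(Q2))/len(Q2))
y=(col[:,0]-col[:,2]>60)&(abs(P[:,2]-.149)<.01)&(P[:,1]>.165)&(P[:,1]<.28)&(abs(P[:,0]-.573)<.03);A=P[y]
for Y in np.arange(.17,.27,.01):
    q=A[abs(A[:,1]-Y)<.005]
    if len(q)>10: print(round(Y,3),q[:,0].min(),q[:,0].max(),(q[:,0].min()+q[:,0].max())/2,np.median(q[:,2]))
H=P[(abs(P[:,0]-.573)<.03)&(P[:,1]>.262)&(P[:,1]<.274)&(P[:,2]>.17)&(P[:,2]<.19)];print("heel top",len(H),np.median(H,0) if len(H) else 0)
p,d,c=shot("side","s28");cv2.imwrite("pics/s28z.png",cv2.resize(p[180:384,150:330,::-1],None,fx=3,fy=2.9,interpolation=cv2.INTER_CUBIC))
E
python3 fin.py
```

```text
clock: 24.7
eef_pos: [0.4894, 0.085, 0.3129]
eef_rot: [1.0, 0.007, -0.002, 0.003]
wrist_force: [0.9, 0.7, 0.4]
grip_width: 0.995
[ 0.295   0.7962 -0.7075]
seat 890 [0.6028 0.1235 0.1516] [-0.4945 -0.0335  0.8685]
flange 1423 [0.5873 0.1204 0.1484] [-0.4982 -0.0314  0.8665] angle 0.004657629715172727 top above seat 0.005001016612327451
0.17 0.5639123854774581 0.6023023876345504 0.5831073865560042 0.14726710927841802
0.18 0.5633350715878223 0.5858791235359905 0.5746070975619064 0.14758145983101612
0.19 0.5628872645952862 0.5863065728835747 0.5745969187394304 0.14784368789192504
0.2 0.5626367972912549 0.5862720965193818 0.5744544469053183 0.1481487585267816
0.21 0.5627198403534192 0.5860304302889862 0.5743751353212027 0.1485915676285011
0.22 0.5626275121063625 0.5861308196492905 0.5743791658778266 0.14868115710564056
0.23 0.5622992218472304 0.585734230593452 0.5740167262203412 0.1490260363524584
0.24 0.5622254398257435 0.585438610420819 0.5738320251232812 0.1494313513582893
0.25 0.5623008785196333 0.5853956014646823 0.5738482399921578 0.14955021553050066
0.26 0.5631585433856485 0.5842478256879658 0.5737031845368072 0.14988484821208964
heel top 600 [0.573  0.2674 0.1795]
```

View pics/w28.png

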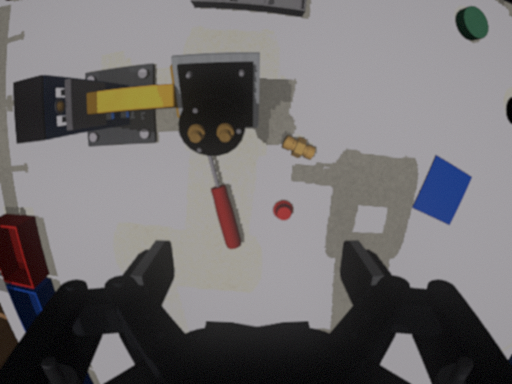

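View pics/s28z.png

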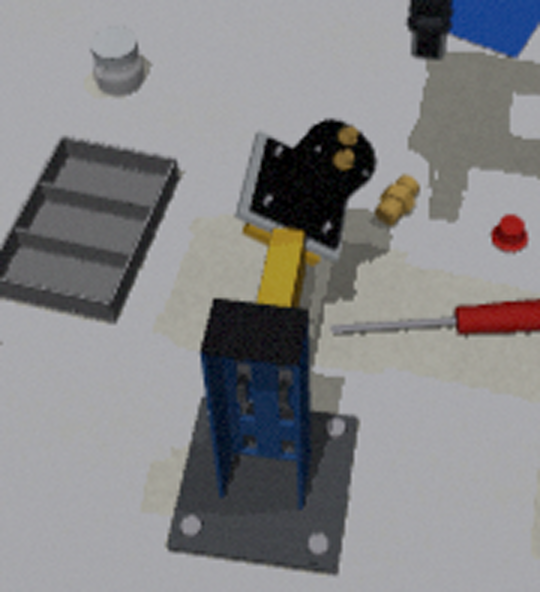

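```bash
python3 - <<'E'
from rig import ctrl
print(ctrl.hand_in())
E
```

```text
the job is handed in; nothing more can be done
None
```

I hung the bracket on the post, seated the airspeed indicator on its pins, and handed the job in at about 25 s of the 62 s. No verdict came back.

**Bracket:** I hooked it into the top two rows and pressed it home with about 10 N. In the last picture:
- The heel's top edge is 179.5 mm up, against 180 mm nominal.
- The arm runs within about half a degree of square to the post, with the expected sag of about 1.6°.
- The brass button shows above the heel. I judged the button by eye; I had no reading of the snap joint itself.

**Indicator:** The moves could only turn the tool about the vertical. I therefore gripped the case near its top, set the two upper holes over the upper pins, and moved the gripper in an arc so the indicator tilted in the jaws onto the 30° seat. The wrist force stayed under 10 N throughout.

While the indicator was tilting, the bracket yawed and its seat end shifted 3 to 4 mm sideways. I pushed it back before letting go.

**Last checks:**
- The flange's upper face measured 5.0 mm above the seat, which is exactly the flange thickness, so it lies flush.
- The two surfaces were parallel within 0.005 rad, and the pins show in the holes.
- The gripper was open and about 12 cm above the parts, with no wrist force.
- The other things on the bench looked undisturbed in the pictures, though I did not measure their positions.

No check failed or disagreed.

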